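# Load sea urchins into the shellfish scanner

## Task

Open the bench-top scanner's door at least square, pull its well carriage all the way out, and set every sea urchin on the table down in a well of the carriage, one per well, resting on the well's floor, either way up. Then push the carriage fully home, shut the door fully and press the start button, and leave the tin and the other things on the table where they are.

Things in the scene. Friction and masses are not known exactly. Their poses are not given: they have to be found in the camera images.
- scanner: White bench-top shellfish scanner, fixed, 260 wide (its y), 270 deep, 150 mm high. Origin: on the table, middle of its front plane; its x axis points to the back of the machine, y to its left as seen from the robot, z up. Roof top at 150 mm, the roof starts at the front plane. A grey control pod (100 in x, 55 in y, 100 mm high; centre at x = -20, y = -168 mm of the scanner) stands to its right.
- door (a joint): The scanner's door, rad: 0 shut, grows as the free (right, -y) edge swings out towards the robot, stops at 1.9; stays where it is left (0.12 N m of friction in the hinge). It starts shut or ajar by up to 0.15. The door is a dished shell 260 wide and 74 mm deep, from 10 to 150 mm above the table, standing in front of the scanner's front plane and hiding the carriage handle; vertical hinge axis on its left rear edge. Opened square (1.57) it clears the carriage.
- door_hinge (a point): A point on the door's vertical hinge axis, 80 mm above the table (scanner x = 0, y = +130 mm).
- door_handle (a point): Point near the top of the door's handle: an upright round steel bar 12 mm thick, from 68 to 148 mm above the table; this point is on the bar's axis at 130 mm. The bar's axis stands 42 mm clear of the door's outer face and 225 mm along the door from the hinge; free all round except for a stay at its foot that runs back to the door below 105 mm.
- carriage (a joint): The sliding well carriage, m: 0 fully home in the scanner, grows as it is pulled out along the scanner's -x; stops at 0.205, all the way out. Slides stiffly (1.5 N), stays where it is left. It starts home.
- carriage_handle (a point): Middle of the carriage's steel handle bar, which is 10 mm thick, 110 mm long along the scanner's y, centred 125 mm above the table; a hoop standing up from the front of the carriage. With the carriage home it is 48 mm in front of the scanner's front plane and roof, inside the dished door, and is free from above once the door is open. Taken from above, fingers either side along the scanner's x.
- start (a joint): The start button, m: 0 up, 0.006 fully pressed (about 5 N, springs back). It counts as pressed beyond 0.004.
- start_top (a point): Middle of the top face of the round grey start button (28 mm across, in a black collar), facing up on the control pod, 118 mm above the table.
- tin: Low plain steel tin, 52 mm across, 36 mm high, 0.25 kg, standing among the urchins; not to be loaded. Origin: centre of its underside.
- bowl: Steel bowl, 110 mm across, 45 mm high. Origin: centre of underside. Bystander.
- flask: White plastic bottle, 70 mm across, 190 mm high. Origin: centre of underside. Bystander.
- jar: Glass jar, 72 mm across, 90 mm high. Origin: centre of underside. Bystander.
- cup: White plastic cup, 80 mm across, 60 mm high. Origin: centre of underside. Bystander.
- well0 (a point): Centre of the floor of a well of the grey carriage (front row, left as seen from the robot): a square well 62 x 62 mm and 10 mm deep, walls 12 mm thick, pitch 74 mm; floor 80 mm above the table. Its axes are the scanner's; it moves with the carriage.
- well1 (a point): Centre of the floor of a well of the grey carriage (front row, middle as seen from the robot): a square well 62 x 62 mm and 10 mm deep, walls 12 mm thick, pitch 74 mm; floor 80 mm above the table. Its axes are the scanner's; it moves with the carriage.
- well2 (a point): Centre of the floor of a well of the grey carriage (front row, right as seen from the robot): a square well 62 x 62 mm and 10 mm deep, walls 12 mm thick, pitch 74 mm; floor 80 mm above the table. Its axes are the scanner's; it moves with the carriage.
- well3 (a point): Centre of the floor of a well of the grey carriage (rear row, left as seen from the robot): a square well 62 x 62 mm and 10 mm deep, walls 12 mm thick, pitch 74 mm; floor 80 mm above the table. Its axes are the scanner's; it moves with the carriage.
- well4 (a point): Centre of the floor of a well of the grey carriage (rear row, middle as seen from the robot): a square well 62 x 62 mm and 10 mm deep, walls 12 mm thick, pitch 74 mm; floor 80 mm above the table. Its axes are the scanner's; it moves with the carriage.
- well5 (a point): Centre of the floor of a well of the grey carriage (rear row, right as seen from the robot): a square well 62 x 62 mm and 10 mm deep, walls 12 mm thick, pitch 74 mm; floor 80 mm above the table. Its axes are the scanner's; it moves with the carriage.
- u1_c (a point): Centre of a dark sea urchin: a rigid squat globe 50 mm across (55 over its spine stubs), flattened above and below alike (flats 30 mm across), 45 mm high, about 70 g; the centre is 22.5 mm above the surface it stands on, where it is widest. z is its own axis. Either way up will do, and a knock may turn it over or throw it out of a well. May be absent (None).
- u2_c (a point): Centre of a dark sea urchin: a rigid squat globe 50 mm across (55 over its spine stubs), flattened above and below alike (flats 30 mm across), 45 mm high, about 70 g; the centre is 22.5 mm above the surface it stands on, where it is widest. z is its own axis. Either way up will do, and a knock may turn it over or throw it out of a well. May be absent (None).
- u3_c (a point): Centre of a dark sea urchin: a rigid squat globe 50 mm across (55 over its spine stubs), flattened above and below alike (flats 30 mm across), 45 mm high, about 70 g; the centre is 22.5 mm above the surface it stands on, where it is widest. z is its own axis. Either way up will do, and a knock may turn it over or throw it out of a well. May be absent (None).
- u4_c (a point): Centre of a dark sea urchin: a rigid squat globe 50 mm across (55 over its spine stubs), flattened above and below alike (flats 30 mm across), 45 mm high, about 70 g; the centre is 22.5 mm above the surface it stands on, where it is widest. z is its own axis. Either way up will do, and a knock may turn it over or throw it out of a well. May be absent (None).
- u5_c (a point): Centre of a dark sea urchin: a rigid squat globe 50 mm across (55 over its spine stubs), flattened above and below alike (flats 30 mm across), 45 mm high, about 70 g; the centre is 22.5 mm above the surface it stands on, where it is widest. z is its own axis. Either way up will do, and a knock may turn it over or throw it out of a well. May be absent (None).
Mind the look-alikes: they are no part of the job. What is shaped like the part that bears u3_c but green or purple is not meant.

How it is judged:
On the way, in this order (a step that is already met when the one before it is completed fails the run):
1. door opened wide (over 1.35 rad) (value of joint door above 1.35 rad), for 0.2 s.
2. carriage pulled out (over 0.17 m) with the door open (value of joint door above 1.35 rad and value of joint carriage above 0.17 m), for 0.2 s.
3. every urchin in a well of its own, the carriage still out (value of joint carriage above 0.17 m and ((horizontal distance between u1_c and well0 below 0.013 m and z of u1_c in the frame of well0 between 0.015 and 0.03 m) or (horizontal distance between u1_c and well1 below 0.013 m and z of u1_c in the frame of well1 between 0.015 and 0.03 m) or (horizontal distance between u1_c and well2 below 0.013 m and z of u1_c in the frame of well2 between 0.015 and 0.03 m) or (horizontal distance between u1_c and well3 below 0.013 m and z of u1_c in the frame of well3 between 0.015 and 0.03 m) or (horizontal distance between u1_c and well4 below 0.013 m and z of u1_c in the frame of well4 between 0.015 and 0.03 m) or (horizontal distance between u1_c and well5 below 0.013 m and z of u1_c in the frame of well5 between 0.015 and 0.03 m)) and ((horizontal distance between u2_c and well0 below 0.013 m and z of u2_c in the frame of well0 between 0.015 and 0.03 m) or (horizontal distance between u2_c and well1 below 0.013 m and z of u2_c in the frame of well1 between 0.015 and 0.03 m) or (horizontal distance between u2_c and well2 below 0.013 m and z of u2_c in the frame of well2 between 0.015 and 0.03 m) or (horizontal distance between u2_c and well3 below 0.013 m and z of u2_c in the frame of well3 between 0.015 and 0.03 m) or (horizontal distance between u2_c and well4 below 0.013 m and z of u2_c in the frame of well4 between 0.015 and 0.03 m) or (horizontal distance between u2_c and well5 below 0.013 m and z of u2_c in the frame of well5 between 0.015 and 0.03 m)) and ((horizontal distance between u3_c and well0 below 0.013 m and z of u3_c in the frame of well0 between 0.015 and 0.03 m) or (horizontal distance between u3_c and well1 below 0.013 m and z of u3_c in the frame of well1 between 0.015 and 0.03 m) or (horizontal distance between u3_c and well2 below 0.013 m and z of u3_c in the frame of well2 between 0.015 and 0.03 m) or (horizontal distance between u3_c and well3 below 0.013 m and z of u3_c in the frame of well3 between 0.015 and 0.03 m) or (horizontal distance between u3_c and well4 below 0.013 m and z of u3_c in the frame of well4 between 0.015 and 0.03 m) or (horizontal distance between u3_c and well5 below 0.013 m and z of u3_c in the frame of well5 between 0.015 and 0.03 m)) and ((horizontal distance between u4_c and well0 below 0.013 m and z of u4_c in the frame of well0 between 0.015 and 0.03 m) or (horizontal distance between u4_c and well1 below 0.013 m and z of u4_c in the frame of well1 between 0.015 and 0.03 m) or (horizontal distance between u4_c and well2 below 0.013 m and z of u4_c in the frame of well2 between 0.015 and 0.03 m) or (horizontal distance between u4_c and well3 below 0.013 m and z of u4_c in the frame of well3 between 0.015 and 0.03 m) or (horizontal distance between u4_c and well4 below 0.013 m and z of u4_c in the frame of well4 between 0.015 and 0.03 m) or (horizontal distance between u4_c and well5 below 0.013 m and z of u4_c in the frame of well5 between 0.015 and 0.03 m)) and ((horizontal distance between u5_c and well0 below 0.013 m and z of u5_c in the frame of well0 between 0.015 and 0.03 m) or (horizontal distance between u5_c and well1 below 0.013 m and z of u5_c in the frame of well1 between 0.015 and 0.03 m) or (horizontal distance between u5_c and well2 below 0.013 m and z of u5_c in the frame of well2 between 0.015 and 0.03 m) or (horizontal distance between u5_c and well3 below 0.013 m and z of u5_c in the frame of well3 between 0.015 and 0.03 m) or (horizontal distance between u5_c and well4 below 0.013 m and z of u5_c in the frame of well4 between 0.015 and 0.03 m) or (horizontal distance between u5_c and well5 below 0.013 m and z of u5_c in the frame of well5 between 0.015 and 0.03 m))), for 0.2 s.
4. carriage pushed home (under 0.01 m) (value of joint carriage below 0.01 m), for 0.2 s.
5. door shut (under 0.06 rad) on the loaded carriage (value of joint door below 0.06 rad and value of joint carriage below 0.01 m), for 0.2 s.
6. start button pressed with door shut and carriage home (all of step 5 and value of joint start above 0.004 m), for 0.05 s.
At the end, for the whole second after the job is handed in: Every urchin present lies in a well of its own (its centre within 13 mm of the well's centre sideways and 15 to 30 mm above the well's floor), the carriage is home (under 10 mm), the door shut (under 0.06 rad) and the start button has been pressed and let go (all of step 5 and ((horizontal distance between u1_c and well0 below 0.013 m and z of u1_c in the frame of well0 between 0.015 and 0.03 m) or (horizontal distance between u1_c and well1 below 0.013 m and z of u1_c in the frame of well1 between 0.015 and 0.03 m) or (horizontal distance between u1_c and well2 below 0.013 m and z of u1_c in the frame of well2 between 0.015 and 0.03 m) or (horizontal distance between u1_c and well3 below 0.013 m and z of u1_c in the frame of well3 between 0.015 and 0.03 m) or (horizontal distance between u1_c and well4 below 0.013 m and z of u1_c in the frame of well4 between 0.015 and 0.03 m) or (horizontal distance between u1_c and well5 below 0.013 m and z of u1_c in the frame of well5 between 0.015 and 0.03 m)) and ((horizontal distance between u2_c and well0 below 0.013 m and z of u2_c in the frame of well0 between 0.015 and 0.03 m) or (horizontal distance between u2_c and well1 below 0.013 m and z of u2_c in the frame of well1 between 0.015 and 0.03 m) or (horizontal distance between u2_c and well2 below 0.013 m and z of u2_c in the frame of well2 between 0.015 and 0.03 m) or (horizontal distance between u2_c and well3 below 0.013 m and z of u2_c in the frame of well3 between 0.015 and 0.03 m) or (horizontal distance between u2_c and well4 below 0.013 m and z of u2_c in the frame of well4 between 0.015 and 0.03 m) or (horizontal distance between u2_c and well5 below 0.013 m and z of u2_c in the frame of well5 between 0.015 and 0.03 m)) and ((horizontal distance between u3_c and well0 below 0.013 m and z of u3_c in the frame of well0 between 0.015 and 0.03 m) or (horizontal distance between u3_c and well1 below 0.013 m and z of u3_c in the frame of well1 between 0.015 and 0.03 m) or (horizontal distance between u3_c and well2 below 0.013 m and z of u3_c in the frame of well2 between 0.015 and 0.03 m) or (horizontal distance between u3_c and well3 below 0.013 m and z of u3_c in the frame of well3 between 0.015 and 0.03 m) or (horizontal distance between u3_c and well4 below 0.013 m and z of u3_c in the frame of well4 between 0.015 and 0.03 m) or (horizontal distance between u3_c and well5 below 0.013 m and z of u3_c in the frame of well5 between 0.015 and 0.03 m)) and ((horizontal distance between u4_c and well0 below 0.013 m and z of u4_c in the frame of well0 between 0.015 and 0.03 m) or (horizontal distance between u4_c and well1 below 0.013 m and z of u4_c in the frame of well1 between 0.015 and 0.03 m) or (horizontal distance between u4_c and well2 below 0.013 m and z of u4_c in the frame of well2 between 0.015 and 0.03 m) or (horizontal distance between u4_c and well3 below 0.013 m and z of u4_c in the frame of well3 between 0.015 and 0.03 m) or (horizontal distance between u4_c and well4 below 0.013 m and z of u4_c in the frame of well4 between 0.015 and 0.03 m) or (horizontal distance between u4_c and well5 below 0.013 m and z of u4_c in the frame of well5 between 0.015 and 0.03 m)) and ((horizontal distance between u5_c and well0 below 0.013 m and z of u5_c in the frame of well0 between 0.015 and 0.03 m) or (horizontal distance between u5_c and well1 below 0.013 m and z of u5_c in the frame of well1 between 0.015 and 0.03 m) or (horizontal distance between u5_c and well2 below 0.013 m and z of u5_c in the frame of well2 between 0.015 and 0.03 m) or (horizontal distance between u5_c and well3 below 0.013 m and z of u5_c in the frame of well3 between 0.015 and 0.03 m) or (horizontal distance between u5_c and well4 below 0.013 m and z of u5_c in the frame of well4 between 0.015 and 0.03 m) or (horizontal distance between u5_c and well5 below 0.013 m and z of u5_c in the frame of well5 between 0.015 and 0.03 m)) and value of joint start below 0.002 m); the robot touches nothing.
It fails at once if a bystander is pushed aside by more than 40 mm (the tin by more than 60 mm) (distance of tin from where it was at the start of the episode above 0.06 m or distance of any of bowl, flask, jar, cup from where it was at the start of the episode above 0.04 m).
It fails at once if the door is swung (below 0.9 rad) against the carriage while that is out by more than 60 mm (value of joint carriage above 0.06 m and value of joint door below 0.9 rad).
Of u1, u2, u3, u4, u5 only 3 to 5 are there at a start; the rules pass over those that are not, and their reading is None.
At some moment in a run one of u1, u2, u3, u4, u5 may be knocked a few centimetres aside while the robot is not near it.
Once in a run the grip may slacken for a moment while it holds something.
It also fails if it takes over 210 s, if anything falls off the work surface, if the arm or the gripper's body presses on something with over 40 N, if the wrist force passes 120 N, or if a joint passes its speed limit or range.

## Robot

A 6-joint arm with a two-finger parallel gripper is mounted at the origin on the work surface. World frame = base frame: x ahead of the robot, y to its left, z up, the work surface at z = 0. Lengths are in m, angles in rad, forces in N, time in s.
With the tool pointing down it reaches from about 0.375 to 0.9 m from the base axis. Payload 3.1 kg.
Tool frame: the origin (TCP) lies between the finger pads; the fingertips stand 11 mm ahead of it and the grasp point (between the pads) lies 8 mm behind it; z points along the fingers, y is the direction in which the jaws open and shut (so a half turn about z gives the same grasp; the last joint's range is limited). The gripper opens to 85 mm and grips with 20 to 120 N. Pads are 22 mm wide; open, the fingers measure 114 mm over their backs; the gripper's body (76 mm by 85 mm) begins 54 mm behind the grasp point. The pads swing forward as they close: fully open they stand 13 mm farther back than shut.
Start: joints at [1.032, 0.527, 1.433, -0, 1.181, -0.178], TCP at [0.22, 0.585, 0.242] pointing down, gripper open.
Joint ranges: [-3.08, 3.08], [-0.75, 2.2], [0.22, 2.44], [-1.43, 4.57], [0, 2.65], [-2.85, 2.85]. Speed limits (rad/s): [2.79, 2.79, 3.14, 3.14, 3.14, 3.14].

## Interface

Orientations are given as a unit quaternion [x, y, z, w].
In Python, from station import manip gives the robot as it stands. The module is installed in compiled form; this text tells all that it offers.
- The arm moves only by the tool arm_command, never from a script. Its argument "rows" is a list of rows, each a list of 3 entries, a list of its own where there are three numbers: the shift along the world's x, y, z in mm, then the turn about the world's z in rad, then the closure, from -1 (fully open) to 1 (shut), so that 0 is half open. A call has 1 to 12 rows; each row shifts and turns the commanded pose from where the row before left it; what a row does not reach is not made up. A row lasts 1/8 s, in which the tool goes at most 62.5 mm and 10.7 degrees, less where a joint would pass 70% of its speed; a pose out of reach is approached as far as the arm can. A call with a gripper value outside its range is refused whole. The fingers move at their own pace and stop on an object; "squeeze" is the grip in N (left out, the last holds). Time passes only in rows, so rows that do not move let the fingers close. It gives the time, the measured TCP pose, the force and the opening at its end, in the units of the state.
- manip.sense(): the state, without advancing time (a new reading comes with each control period).
- manip.snapshot(name): name is "scene" or "top" or "wrist"; returns the picture (384x512x3 uint8, blue, green, red); there is no depth.
- manip.get_calibration(name): a dict with "fovy" (degrees; the focal length in pixels is half the picture's height over the tangent of half this angle, whatever the lens; pixels are square), "cx", "cy" (the principal point, pixels), "R" (3x3) and "t" (3): a world point X has camera coordinates R X + t. Camera axes: x right, y down, z forward; pixel columns grow to the right and rows downward; lengths in m; the calibration is good to about 2 mm. A picture is of the moment at which its call begins: read the wrist's pose just before it. get_calibration takes no time and is no camera call; for the wrist camera it gives the pose at the moment of the call.
- manip.sign_off(): hands the job in, once; it reports no verdict.
The state is a dict: "t": time; "q": joint angles; "qd": joint speeds; "tau": joint torques, N m; "tcp_pos": TCP position; "tool_rot": TCP orientation; "force": force on the tool from outside, world axes, zero at the start; "ft_torque": the same for the moment, N m; "finger_gap": opening from 0.0 (shut) to 1.0 (fully open).
Only numpy, scipy, OpenCV 4.12 (cv2) and the standard library are available. Lean on these libraries where they do the work, as an engineer would, in place of code of your own. Each camera call takes 0.05 s, during which the arm holds its last target.

## Working session

There is one attempt and no reset: what is moved stays moved. The work goes in short steps, Python scripts to look and compute and a tool call to move; the robot and the scene stay as the last step left them, time stands still between calls to the robot, and variables do not carry over. Pictures are saved under pics/ and viewed, and the job is handed in when it is done.

Besides the shell and the picture viewer there is one more tool, called after ">>>" by a JSON object that holds its "method" and its "body", one argument or row to a line. arm_command: Moves the arm, as the interface text tells. Its arguments: {"type":"object","properties":{"rows":{"type":"array","items":{"type":"array"}},"squeeze":{"type":"number"}},"required":["rows"]}

```bash
mkdir -p pics
cat > h.py <<'E'
import numpy as np, cv2
from station import manip
def cal(n):
    c=manip.get_calibration(n); R=np.array(c['R']);t=np.array(c['t'])
    f=192/np.tan(np.radians(c['fovy'])/2); return R,t,f,c['cx'],c['cy']
def pix(n,X,C=None):
    R,t,f,cx,cy=C or cal(n); p=R@np.array(X,float)+t; return cx+f*p[0]/p[2],cy+f*p[1]/p[2]
def ray(n,u,v,z,C=None):
    R,t,f,cx,cy=C or cal(n); d=R.T@np.array([(u-cx)/f,(v-cy)/f,1]); o=-R.T@t
    return o+d*(z-o[2])/d[2]
def snap(n,name):
    im=manip.snapshot(n); cv2.imwrite(f'pics/{name}.png',im); return im
def crop(im,x0,y0,x1,y1,name):
    c=im[y0:y1,x0:x1]; s=min(800/c.shape[1],600/c.shape[0]); cv2.imwrite(f'pics/{name}.png',cv2.resize(c,None,fx=s,fy=s,interpolation=cv2.INTER_CUBIC)); print('scale',s)
E
python3 - <<'E'
from h import *
for n in('scene','top','wrist'):
    C=cal(n); print(n,C[0].round(3).tolist(),C[1].round(3),round(C[2],1),C[3],C[4]); snap(n,n+'0')
print(manip.get_calibration('top').keys())
s=manip.sense(); print(s)
E
```

```text
scene [[0.813, 0.582, 0.018], [0.412, -0.554, -0.723], [-0.411, 0.595, -0.691]] [-0.495 -0.155  1.876] 480.6 252.3516127035996 188.5489469096717
top [[-0.003, -1.0, 0.024], [-0.99, -0.0, -0.143], [0.143, -0.024, -0.989]] [-0.016  0.605  1.368] 362.7 255.4046774137883 195.09533152502513
wrist [[0.353, 0.936, -0.002], [0.891, -0.335, 0.306], [0.286, -0.11, -0.952]] [-0.624 -0.039  0.38 ] 328.6 259.03477607222476 187.83727624590057
dict_keys(['fovy', 'cx', 'cy', 'R', 't'])
{'t': 0.15, 'q': array([ 1.03254036e+00,  5.28239465e-01,  1.43362885e+00,  9.53079403e-06,
        1.18137986e+00, -1.78519360e-01]), 'qd': array([ 7.15798913e-04, -2.48594994e-03, -4.53619790e-03, -5.07342684e-04,
       -6.48845872e-04, -2.54335036e-05]), 'tau': array([-1.34836200e-04, -4.42745984e+01, -1.78275311e+01, -2.10790922e-04,
        5.64833361e-03,  2.30130274e-05]), 'tcp_pos': array([0.21972064, 0.58453483, 0.24155984]), 'tool_rot': array([ 1.78901724e-01,  9.83866601e-01, -7.73626521e-04, -2.94478147e-04]), 'force': array([ 1.12025081,  1.04947779, -0.52741657]), 'ft_torque': array([ 0.03161458,  0.01315551, -0.01042506]), 'finger_gap': 1.0032190517905917}
```

View pics/scene0.png

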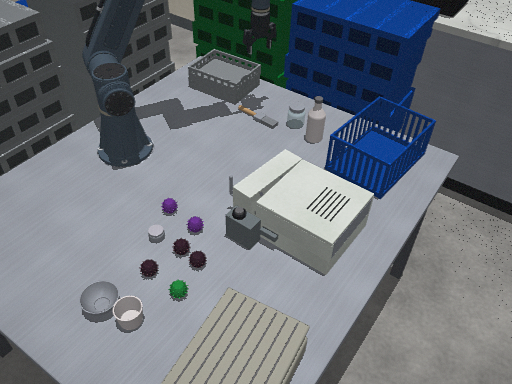

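View pics/top0.png

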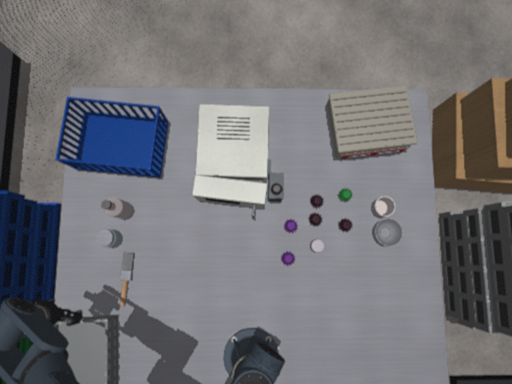

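View pics/wrist0.png

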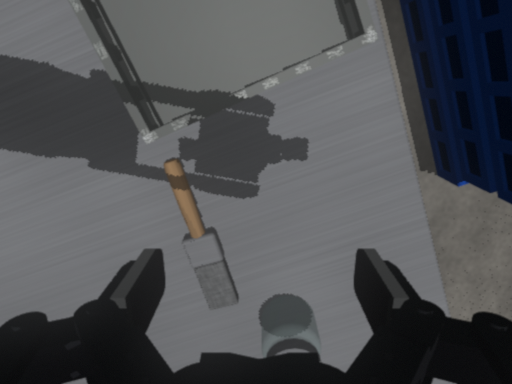

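Run:
```python
from h import *
a=cv2.imread('pics/top0.png'); b=cv2.imread('pics/scene0.png')
crop(a,185,95,305,225,'ta'); crop(a,260,170,410,280,'tb'); crop(b,210,140,390,280,'sa'); crop(b,80,180,240,320,'sb')
```

```text
scale 4.615384615384615
scale 5.333333333333333
scale 4.285714285714286
scale 4.285714285714286
```

View pics/ta.png

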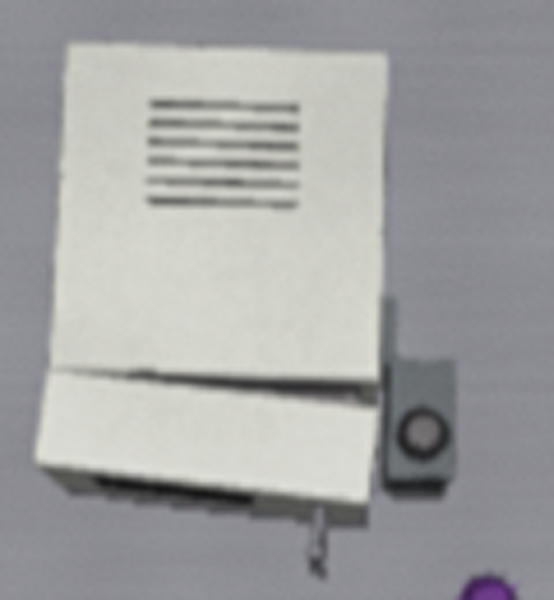

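View pics/tb.png

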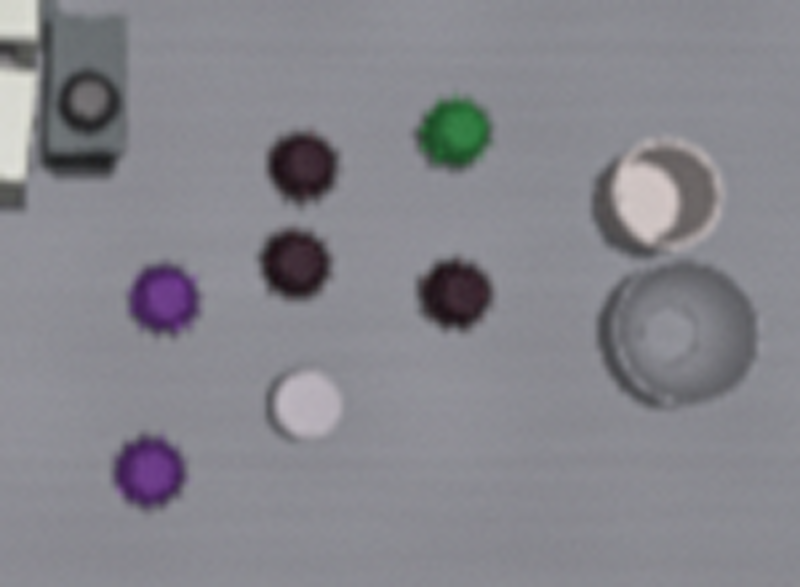

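View pics/sa.png

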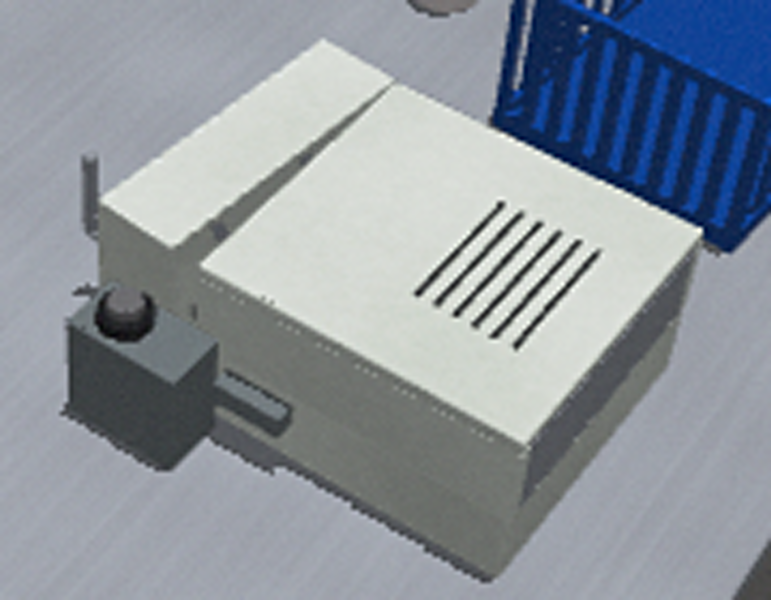

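View pics/sb.png

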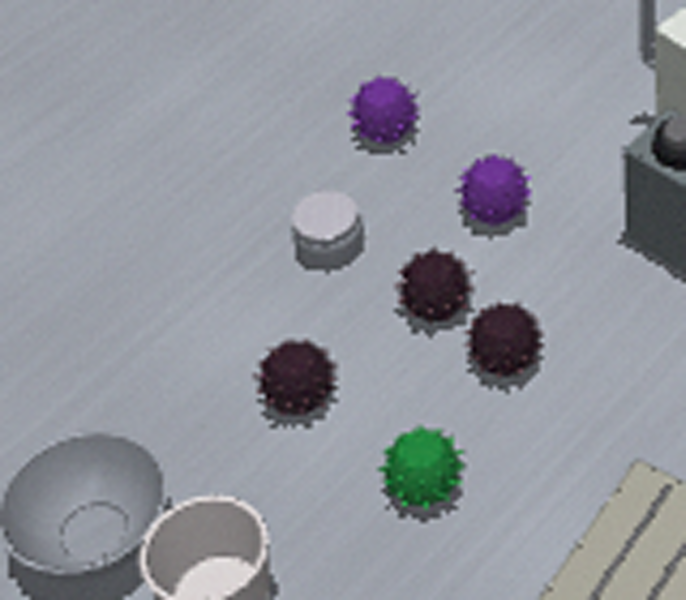

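```bash
cat > fit.py <<'E'
from h import *
from scipy.optimize import least_squares
T,S=cal('top'),cal('scene')
print('camtop',-T[0].T@T[1],'scene',-S[0].T@S[1])
tp=[(0.27,.13,.15,200.2,104.3),(.27,-.13,.15,268.9,106.7),(0,-.13,.15,266.9,177.8),(0,.13,.15,195.8,175.2),(-.02,-.168,.118,276.9,188.8)]
sp=[(0,.13,.15,302.2,159.1),(0,-.13,.15,257.4,202.3),(.27,-.13,.15,332.5,244.3),(.27,.13,.15,373.8,194.1),(-.02,-.168,.118,240.3,210)]
def W(p,x,y,z):
    c,s=np.cos(p[2]),np.sin(p[2]); return [p[0]+c*x-s*y,p[1]+s*x+c*y,z]
def res(p):
    r=[]
    for L,C,n in((tp,T,'top'),(sp,S,'scene')):
        for x,y,z,u,v in L: a=pix(n,W(p,x,y,z),C); r+=[a[0]-u,a[1]-v]
    return np.array(r)
if __name__=='__main__':
    o=least_squares(res,[.6,0,0],loss='soft_l1'); print(o.x, res(o.x).round(1).reshape(-1,2).tolist())
    p=o.x
    for d in(0,.08,.1,.12,.15):
        lx,ly=-(.074+.042),-.225   # closed rel hinge
        c,s=np.cos(-d),np.sin(-d); # free edge to -x: rotate
        X=W(p,c*lx-s*ly,.13+s*lx+c*ly,.148); X2=W(p,c*lx-s*ly,.13+s*lx+c*ly,.068)
        print(d,np.round(X,4),np.round(pix('top',X,T),1),np.round(pix('top',X2,T),1),np.round(pix('scene',X,S),1))
    # urchins
    def tri(a,b):
        f=lambda X:np.r_[np.array(pix('top',X,T))-a,np.array(pix('scene',X,S))-b]
        r=least_squares(f,[.5,-.3,.02]); return r.x.round(4),r.fun.round(1)
    for a,b in(((302,166),(505,339)),((296,264),(435,286)),((456,293),(296,378)),((163,299),(494,191)),((307,404),(327,218)),((150,471),(384,111)),((456,132),(423,468))):
        a=np.array(a)/5.333+[260,170]; b=np.array(b)/4.286+[80,180]
        print(a.round(1),b.round(1),ray('top',*a,.0225,T).round(4),ray('scene',*b,.0225,S).round(4),tri(a,b))
E
python3 fit.py
```

```text
camtop [0.40369527 0.01779193 1.44021039] scene [ 1.23669328 -0.91529671  1.19201466]
[ 0.65933237  0.07295465 -0.04176925] [[-0.3, -1.0], [0.8, -0.2], [0.3, -0.2], [-0.5, -0.7], [-0.1, -3.8], [-0.5, -0.8], [-2.9, -1.5], [-2.2, -0.7], [-0.1, -0.6], [1.3, 2.0]]
0 [ 0.5395 -0.0171  0.148 ] [256.4 209.1] [255.8 211.3] [232.6 179.1]
0.08 [ 0.5223 -0.0064  0.148 ] [253.4 213.9] [253.  215.8] [230.4 175.2]
0.1 [ 0.5181 -0.0035  0.148 ] [252.6 215. ] [252.2 216.9] [229.9 174.2]
0.12 [ 5.14e-01 -5.00e-04  1.48e-01] [251.7 216.2] [251.4 218. ] [229.5 173.2]
0.15 [0.508  0.0041 0.148 ] [250.4 217.9] [250.2 219.6] [228.9 171.7]
[316.6 201.1] [197.8 259.1] [ 0.5841 -0.2592  0.0225] [ 0.5889 -0.2591  0.0225] (array([ 0.5862, -0.2583,  0.0195]), array([-0.4, -0.4, -0.4,  0. ]))
[315.5 219.5] [181.5 246.7] [ 0.5114 -0.2528  0.0225] [ 0.5167 -0.2522  0.0225] (array([ 0.5135, -0.2516,  0.0195]), array([-0.5, -0.5, -0.5,  0. ]))
[345.5 224.9] [149.1 268.2] [ 0.4899 -0.3705  0.0225] [ 0.4939 -0.3715  0.0225] (array([ 0.4911, -0.3704,  0.0192]), array([-0.3, -0.3, -0.3, -0. ]))
[290.6 226.1] [195.3 224.6] [ 0.4858 -0.1541  0.0225] [ 0.4908 -0.1561  0.0225] (array([ 0.4871, -0.1537,  0.018 ]), array([-0.2, -0.3, -0.3,  0. ]))
[317.6 245.8] [156.3 230.9] [ 0.4093 -0.2581  0.0225] [ 0.4081 -0.251   0.0225] (array([ 0.4109, -0.2553,  0.0284]), array([-0.4, -0.4, -0.5, -0. ]))
[288.1 258.3] [169.6 205.9] [ 0.3616 -0.1426  0.0225] [ 0.366  -0.1429  0.0225] (array([ 0.3627, -0.1417,  0.0195]), array([-0.3, -0.3, -0.4,  0. ]))
[345.5 194.8] [178.7 289.2] [ 0.6097 -0.3752  0.0225] [ 0.6151 -0.375   0.0225] (array([ 0.6122, -0.3743,  0.0191]), array([-0.5, -0.5, -0.5,  0. ]))
```

>>> {"method": "arm_command", "body": {
  "rows": [
    [[20, -53, 0], 0.02, -1],
    [[20, -53, 0], 0.02, -1],
    [[20, -53, 0], 0.02, -1],
    [[20, -53, 0], 0.02, -1],
    [[20, -53, 0], 0.02, -1],
    [[20, -53, 0], 0.02, -1],
    [[20, -53, 0], 0.02, -1],
    [[20, -53, 0], 0.02, -1],
    [[20, -53, 0], 0.02, -1],
    [[20, -53, 0], 0.02, -1],
    [[20, -53, 0], 0.02, -1],
    [[0, 0, 0], 0, -1]
  ],
  "squeeze": 40
}}

```text
t: 1.65
tcp_pos: [0.4422, -0.0017, 0.2425]
tool_rot: [0.073, 0.997, -0.001, 0.001]
force: [0.2, -0.1, -0.3]
finger_gap: 0.999
```

Run:
```python
from h import *
C=cal('wrist'); np.save('cw1.npy',np.array([0])); im=snap('wrist','w1'); import pickle; pickle.dump(C,open('cw1.pkl','wb'))
print(manip.sense()['tcp_pos'],manip.sense()['force'])
from fit import *
tp.pop();sp.pop()
o=least_squares(res,[.6,0,0],loss='soft_l1'); print(o.x, res(o.x).round(1).reshape(-1,2).tolist())
```

```text
[4.40461178e-01 3.91340702e-04 2.42116585e-01] [ 0.34204928  0.05354457 -0.61369056]
camtop [0.40369527 0.01779193 1.44021039] scene [ 1.23669328 -0.91529671  1.19201466]
[ 0.66135058  0.07162194 -0.03136848] [[-0.7, -1.2], [0.4, -1.1], [0.7, -1.1], [-0.1, -0.9], [-0.5, -0.5], [-2.3, -0.8], [-0.9, -0.4], [0.3, -0.8]]
```

View pics/w1.png

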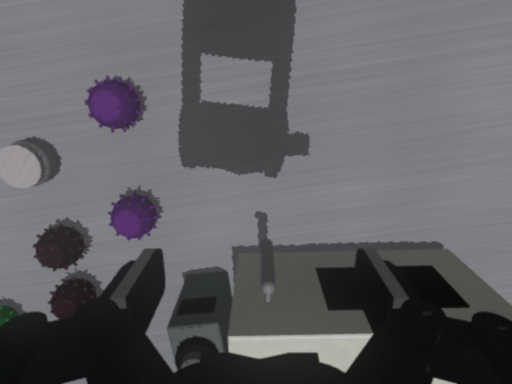

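Run:
```python
from h import *
import pickle
C=pickle.load(open('cw1.pkl','rb')); im=cv2.imread('pics/w1.png'); crop(im,160,200,512,384,'w1c')
for u,v,z in((268,289,.148),(264,240,.075)): print(ray('wrist',u,v,z,C).round(4))
p=[.6613,.0716,-.0314]
from fit import W
for d in(.05,.08,.1,.12,.15):
    lx,ly=-(.074+.042),-.225
    c,s=np.cos(-d),np.sin(-d)
    X=W(p,c*lx-s*ly,.13+s*lx+c*ly,.148); print(d,np.round(X,4),np.round(pix('wrist',X,C),1))
```

```text
scale 2.272727272727273
[ 0.5215 -0.0061  0.148 ]
[ 0.515  -0.0074  0.075 ]
camtop [0.40369527 0.01779193 1.44021039] scene [ 1.23669328 -0.91529671  1.19201466]
0.05 [ 0.5315 -0.0133  0.148 ] [260.9 300.5]
0.08 [ 0.5251 -0.0092  0.148 ] [264.8 293.3]
0.1 [ 0.5209 -0.0063  0.148 ] [267.6 288.4]
0.12 [ 0.5168 -0.0034  0.148 ] [270.5 283.6]
0.15 [0.5107 0.0012 0.148 ] [275.2 276.3]
```

View pics/w1c.png

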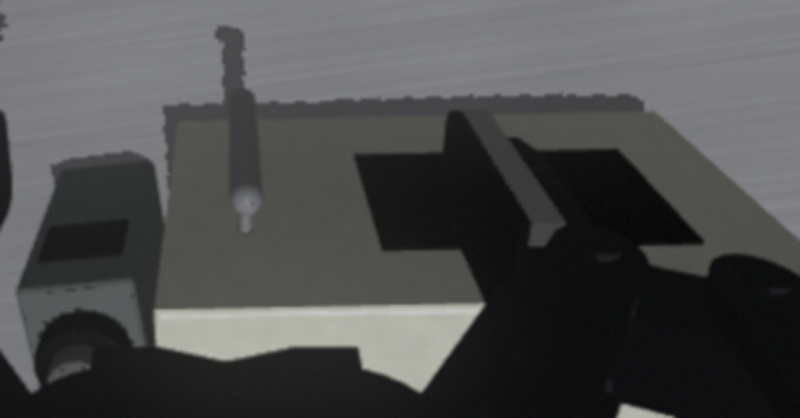

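>>> {"method": "arm_command", "body": {
  "rows": [
    [[40, -3, 0], 0, -1],
    [[41, -3, 0], 0, -1],
    [[0, 0, 0], 0, -1],
    [[0, 0, -40], 0, -1],
    [[0, 0, -40], 0, -1],
    [[0, 0, -40], 0, -1],
    [[0, 0, 0], 0, 0.4],
    [[0, 0, 0], 0, 1],
    [[0, 0, 0], 0, 1],
    [[0, 0, 0], 0, 1],
    [[0, 0, 0], 0, 1]
  ],
  "squeeze": 40
}}

```text
t: 3.08
tcp_pos: [0.5206, -0.0054, 0.1239]
tool_rot: [0.069, 0.998, -0.001, 0.0]
force: [-3.4, -4.9, 7.6]
finger_gap: 0.126
```

Run:
```python
from h import *
im=snap('wrist','w2'); s=manip.sense(); print(s['t'],s['tcp_pos'],s['force'],s['finger_gap'])
from fit import W
p=[.6613,.0716,-.0314]
lx,ly=-.116,-.225
prev=None
for i,d in enumerate(np.linspace(.10,1.66,27)):
    c,s=np.cos(-d),np.sin(-d)
    X=np.array(W(p,c*lx-s*ly,.13+s*lx+c*ly,.13))
    if prev is not None: print(round(d,3),X[:2].round(4),((X-prev)*1000).round(0)[:2])
    prev=X
```

```text
3.125 [ 0.52064154 -0.00539065  0.12390261] [-3.39260165 -5.14402731  6.3688176 ] 0.1249123851785511
camtop [0.40369527 0.01779193 1.44021039] scene [ 1.23669328 -0.91529671  1.19201466]
0.16 [0.5087 0.0027] [-12.   9.]
0.22 [0.4971 0.0125] [-12.  10.]
0.28 [0.486  0.0229] [-11.  10.]
0.34 [0.4756 0.034 ] [-10.  11.]
0.4 [0.4659 0.0457] [-10.  12.]
0.46 [0.4569 0.0579] [-9. 12.]
0.52 [0.4487 0.0707] [-8. 13.]
0.58 [0.4412 0.0839] [-7. 13.]
0.64 [0.4346 0.0975] [-7. 14.]
0.7 [0.4288 0.1116] [-6. 14.]
0.76 [0.4238 0.1259] [-5. 14.]
0.82 [0.4197 0.1405] [-4. 15.]
0.88 [0.4165 0.1554] [-3. 15.]
0.94 [0.4142 0.1704] [-2. 15.]
1.0 [0.4127 0.1855] [-1. 15.]
1.06 [0.4122 0.2007] [-1. 15.]
1.12 [0.4126 0.2159] [ 0. 15.]
1.18 [0.414 0.231] [ 1. 15.]
1.24 [0.4162 0.246 ] [ 2. 15.]
1.3 [0.4193 0.2609] [ 3. 15.]
1.36 [0.4233 0.2755] [ 4. 15.]
1.42 [0.4282 0.2899] [ 5. 14.]
1.48 [0.4339 0.304 ] [ 6. 14.]
1.54 [0.4405 0.3177] [ 7. 14.]
1.6 [0.4478 0.331 ] [ 7. 13.]
1.66 [0.456  0.3438] [ 8. 13.]
```

View pics/w2.png

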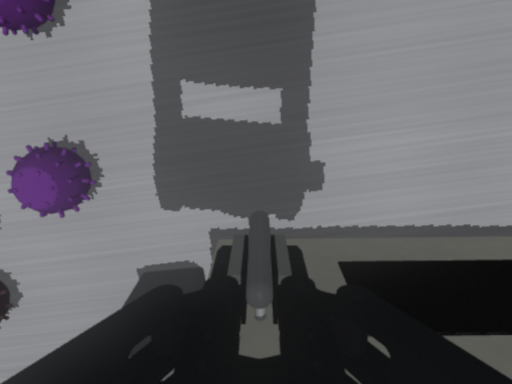

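>>> {"method": "arm_command", "body": {
  "rows": [
    [[-12, 9, 0], -0.06, 1],
    [[-12, 10, 0], -0.06, 1],
    [[-11, 10, 0], -0.06, 1],
    [[-10, 11, 0], -0.06, 1],
    [[-10, 12, 0], -0.06, 1],
    [[-9, 12, 0], -0.06, 1],
    [[-8, 13, 0], -0.06, 1],
    [[-7, 13, 0], -0.06, 1]
  ]
}}

```text
t: 4.12
tcp_pos: [0.4408, 0.0857, 0.1239]
tool_rot: [0.306, 0.952, -0.001, -0.0]
force: [-3.1, -3.3, 9.3]
finger_gap: 0.124
```

>>> {"method": "arm_command", "body": {
  "rows": [
    [[-7, 14, 0], -0.06, 1],
    [[-6, 14, 0], -0.06, 1],
    [[-5, 14, 0], -0.06, 1],
    [[-4, 15, 0], -0.06, 1],
    [[-3, 15, 0], -0.06, 1],
    [[-2, 15, 0], -0.06, 1],
    [[-1, 15, 0], -0.06, 1],
    [[-1, 15, 0], -0.06, 1],
    [[0, 15, 0], -0.06, 1],
    [[1, 15, 0], -0.06, 1],
    [[2, 15, 0], -0.06, 1]
  ]
}}

```text
t: 5.5
tcp_pos: [0.4163, 0.2485, 0.1239]
tool_rot: [0.598, 0.802, 0.001, 0.001]
force: [-0.1, -1.0, 5.9]
finger_gap: 0.125
```

>>> {"method": "arm_command", "body": {
  "rows": [
    [[3, 15, 0], -0.06, 1],
    [[4, 15, 0], -0.06, 1],
    [[5, 14, 0], -0.06, 1],
    [[6, 14, 0], -0.06, 1],
    [[7, 14, 0], -0.06, 1],
    [[7, 13, 0], -0.06, 1],
    [[8, 13, 0], -0.06, 1],
    [[0, 0, 0], 0, 1],
    [[0, 0, 0], 0, 1]
  ]
}}

```text
t: 6.62
tcp_pos: [0.4565, 0.3464, 0.1239]
tool_rot: [0.751, 0.66, 0.001, 0.0]
force: [0.6, 1.1, 6.4]
finger_gap: 0.128
```

Run:
```python
from h import *
im=snap('scene','s3'); s=manip.sense(); print(s['t'],s['tcp_pos'],s['force'],s['finger_gap'],s['q'].round(2))
crop(im,80,100,400,340,'s3c')
```

```text
6.675 [0.45645437 0.34629779 0.12393181] [-0.09402392  0.66798961  6.08400369] 0.12481302620853932 [0.45 0.62 1.67 0.   0.85 0.58]
scale 2.5
```

View pics/s3c.png

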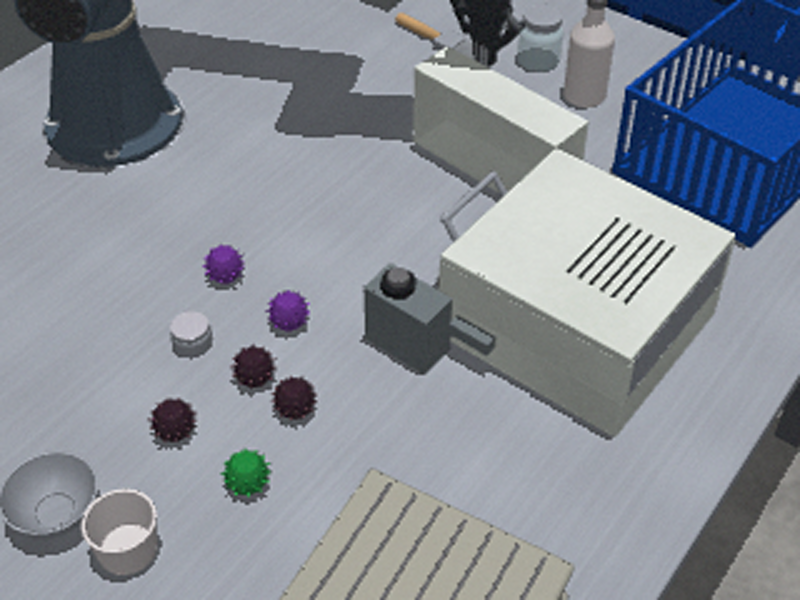

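>>> {"method": "arm_command", "body": {
  "rows": [
    [[0, 0, 0], 0, -0.2],
    [[0, 0, 0], 0, -0.4],
    [[0, 0, 30], 0, -0.4],
    [[0, 0, 50], 0, -0.4],
    [[0, 0, 20], 0, 0],
    [[30, -52, 0], 0.02, 0],
    [[30, -52, 0], 0.02, 0],
    [[30, -52, 0], 0.02, 0],
    [[30, -52, 0], 0.02, 0],
    [[30, -52, 0], 0.02, 0],
    [[7, -13, 0], 0, 0],
    [[0, 0, 0], 0, 0]
  ]
}}

```text
t: 8.18
tcp_pos: [0.6127, 0.0722, 0.2217]
tool_rot: [0.718, 0.696, -0.0, -0.001]
force: [-0.5, 0.0, 0.3]
finger_gap: 0.501
```

Run:
```python
from h import *
C=cal('wrist');im=snap('wrist','w4'); s=manip.sense(); print(s['t'],s['tcp_pos'],s['tool_rot'],s['force'],s['finger_gap'])
from fit import W
p=[.6613,.0716,-.0314]
for y in(-.055,0,.055): X=W(p,-.048,y,.13);print(np.round(X,4),np.round(pix('wrist',X,C)))
```

```text
8.225 [0.61199967 0.07348259 0.22179537] [ 7.17435457e-01  6.96624119e-01 -4.39618224e-04 -1.00454739e-03] [-0.2462547  -0.57028554  0.82757978] 0.4998559573294631
camtop [0.40369527 0.01779193 1.44021039] scene [ 1.23669328 -0.91529671  1.19201466]
[0.6116 0.0181 0.13  ] [260. 264.]
[0.6133 0.0731 0.13  ] [260. 196.]
[0.6151 0.1281 0.13  ] [260. 118.]
```

View pics/w4.png

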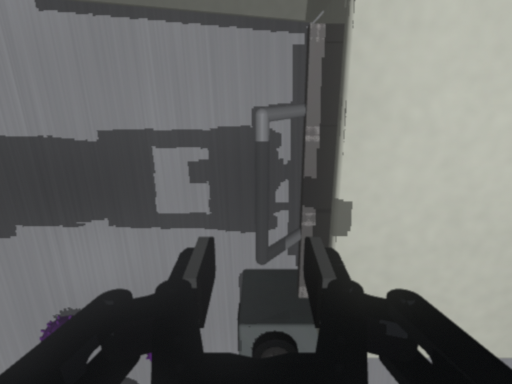

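>>> {"method": "arm_command", "body": {
  "rows": [
    [[1, 0, -35], 0, 0],
    [[0, 0, -35], 0, 0],
    [[0, 0, -34], 0, 0],
    [[0, 0, 0], 0, 0],
    [[0, 0, 0], 0, 1],
    [[0, 0, 0], 0, 1],
    [[0, 0, 0], 0, 1],
    [[0, 0, 0], 0, 1]
  ],
  "squeeze": 40
}}

```text
t: 9.22
tcp_pos: [0.6145, 0.0736, 0.1202]
tool_rot: [0.717, 0.697, 0.001, 0.0]
force: [-2.2, 2.3, 7.2]
finger_gap: 0.106
```

>>> {"method": "arm_command", "body": {
  "rows": [
    [[-19, 0.6, 0], 0, 1],
    [[-19, 0.6, 0], 0, 1],
    [[-19, 0.6, 0], 0, 1],
    [[-19, 0.6, 0], 0, 1],
    [[-19, 0.6, 0], 0, 1],
    [[-19, 0.6, 0], 0, 1],
    [[-19, 0.6, 0], 0, 1],
    [[-19, 0.6, 0], 0, 1],
    [[-19, 0.6, 0], 0, 1],
    [[-19, 0.6, 0], 0, 1],
    [[-12, 0.4, 0], 0, 1],
    [[-5, 0, 0], 0, 1]
  ]
}}

```text
t: 10.72
tcp_pos: [0.4095, 0.0799, 0.1201]
tool_rot: [0.718, 0.696, 0.003, 0.003]
force: [5.3, 6.5, 8.4]
finger_gap: 0.097
```

>>> {"method": "arm_command", "body": {
  "rows": [
    [[0, 0, 0], 0, 1],
    [[0, 0, 0], 0, 1]
  ]
}}

```text
t: 10.98
tcp_pos: [0.4096, 0.0799, 0.1201]
tool_rot: [0.718, 0.696, 0.003, 0.002]
force: [0.3, 5.8, 12.1]
finger_gap: 0.102
```

>>> {"method": "arm_command", "body": {
  "rows": [
    [[2, 0, 0], 0, 0],
    [[0, 0, 0], 0, 0],
    [[0, 0, 40], 0, 0],
    [[0, 0, 60], 0, 0],
    [[0, 0, 20], 0.17, -1],
    [[22, -42, 0], 0.18, -1],
    [[22, -42, 0], 0.18, -1],
    [[22, -42, 0], 0.18, -1],
    [[22, -42, 0], 0.18, -1],
    [[22, -42, 0], 0.18, -1],
    [[22, -42, 0], 0.18, -1]
  ]
}}

```text
t: 12.35
tcp_pos: [0.5411, -0.1742, 0.2378]
tool_rot: [0.171, 0.985, 0.0, -0.0]
force: [0.5, 0.3, -0.4]
finger_gap: 1.002
```

>>> {"method": "arm_command", "body": {
  "rows": [
    [[22, -42, 0], 0.18, -1],
    [[22, -42, 0], 0.14, -1],
    [[-40, 0, 20], 0, -1],
    [[0, 0, 0], 0, -1],
    [[0, 0, 0], 0, -1]
  ]
}}

```text
t: 12.98
tcp_pos: [0.545, -0.2567, 0.2583]
tool_rot: [0.015, 1.0, -0.0, 0.0]
force: [-0.3, -0.7, -0.4]
finger_gap: 1.0
```

Run:
```python
from h import *
import pickle
C=cal('wrist');im=snap('wrist','w5'); s=manip.sense(); print(s['t'],s['tcp_pos'],s['tool_rot'],s['force'],s['finger_gap'])
pickle.dump(C,open('cw5.pkl','wb'))
t=snap('top','t5'); crop(t,185,95,305,235,'t5c'); crop(t,260,170,410,280,'t5b')
for X in((.586,-.258,.0225),(.5135,-.2516,.0225),(.491,-.370,.0225)): print(np.round(pix('wrist',X,C)))
```

```text
13.025 [ 0.54519629 -0.25643177  0.2582828 ] [ 1.48635926e-02  9.99889513e-01 -5.99003647e-05  1.81096534e-04] [-0.8087771   0.85667453  0.89849993] 1.0002497174806613
scale 4.285714285714286
scale 5.333333333333333
[259. 189.]
[262. 127.]
[153. 109.]
```

View pics/w5.png

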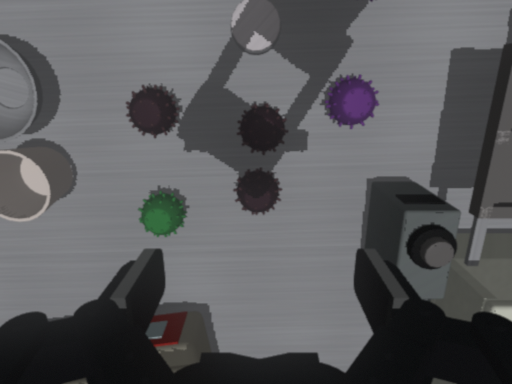

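View pics/t5c.png

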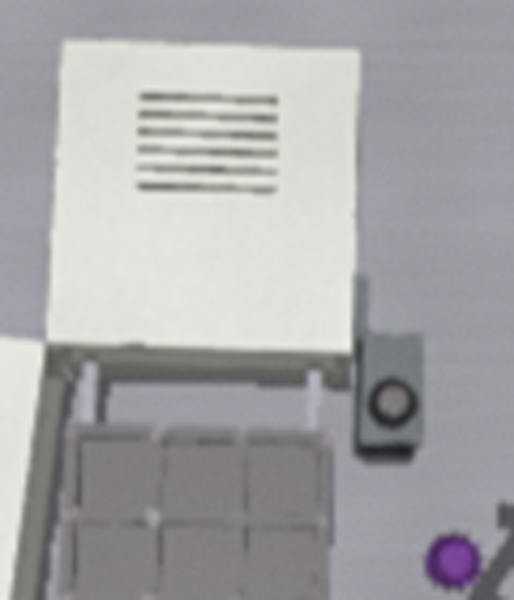

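Run:
```python
from h import *
import pickle
t=cv2.imread('pics/t5.png'); crop(t,190,185,280,255,'t5d')
C=pickle.load(open('cw5.pkl','rb'));
im=cv2.imread('pics/w5.png'); crop(im,360,170,512,320,'w5c')
print('button wrist',ray('wrist',438,252,.118,C), 'top', ray('top',392/4.2857+185,401/4.2857+95,.118))
```

```text
scale 8.571428571428571
scale 4.0
button wrist [ 0.62105546 -0.09321532  0.118     ] top [ 0.61881077 -0.09260823  0.118     ]
```

View pics/t5d.png

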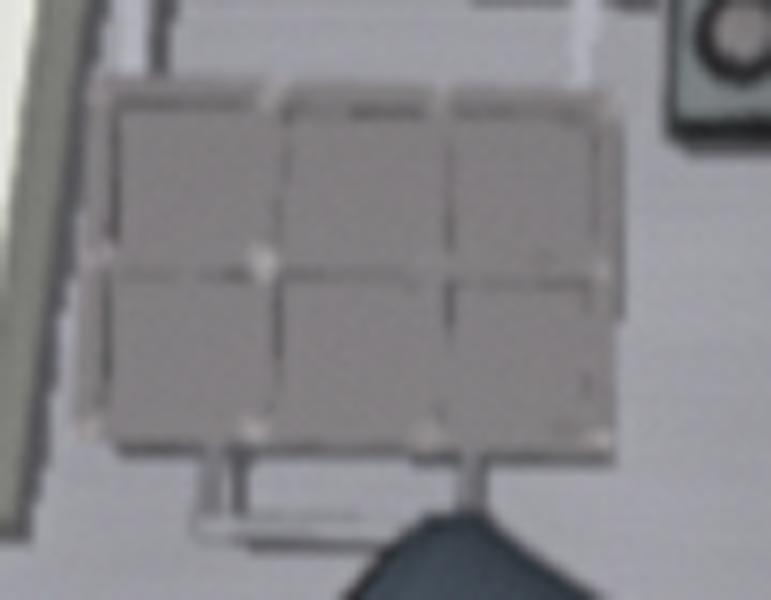

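View pics/w5c.png

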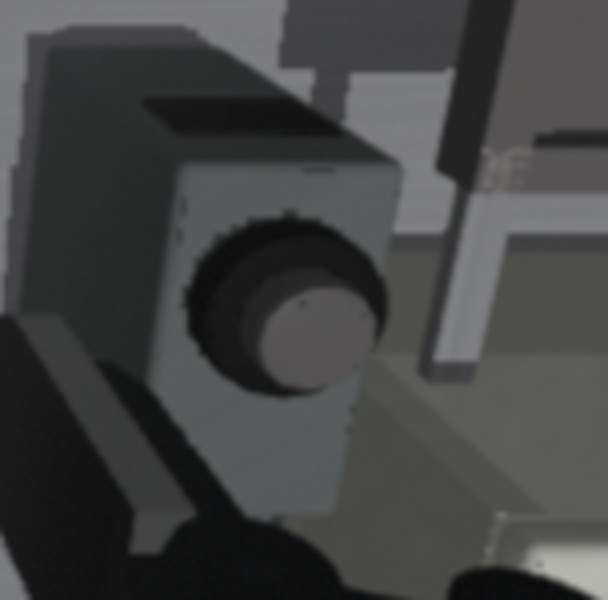

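>>> {"method": "arm_command", "body": {
  "rows": [
    [[41, -2, 0], 0, -1],
    [[0, 0, -60], 0, -1],
    [[0, 0, -60], 0, -1],
    [[0, 0, -60], 0, -1],
    [[0, 0, -30], 0, -1],
    [[0, 0, -23], 0, -1],
    [[0, 0, 0], 0, -1]
  ]
}}

```text
t: 13.95
tcp_pos: [0.5851, -0.2572, 0.0231]
tool_rot: [0.014, 1.0, 0.001, -0.002]
force: [0.2, 0.2, -0.2]
finger_gap: 1.001
```

>>> {"method": "arm_command", "body": {
  "rows": [
    [[0, 0, 0], 0, 1],
    [[0, 0, 0], 0, 1],
    [[0, 0, 0], 0, 1],
    [[0, 0, 0], 0, 1]
  ],
  "squeeze": 40
}}

```text
t: 14.45
tcp_pos: [0.5871, -0.2591, 0.0274]
tool_rot: [0.015, 1.0, -0.001, 0.001]
force: [-0.9, 0.6, 6.0]
finger_gap: 0.554
```

Run:
```python
from h import *
T=cal('top'); p=[.6613,.0716,-.0314]
c,s=np.cos(p[2]),np.sin(p[2])
for u,v in((263,262),(98,252),(598,268),(272,95),(440,98),(255,430),(428,435),(598,438),(90,430),(605,100),(100,88)):
    X=ray('top',u/8.5714+190,v/8.5714+185,.09,T); d=X[:2]-p[:2]
    print(X[:2].round(4),(c*d[0]+s*d[1]).round(4),(-s*d[0]+c*d[1]).round(4))
im=snap('wrist','w6')
```

```text
[0.5214 0.1142] -0.1412 0.0382
[0.5258 0.1857] -0.139 0.1098
[ 0.5186 -0.0313] -0.1394 -0.1074
[0.5946 0.1111] -0.0679 0.0374
[0.5933 0.0376] -0.0669 -0.0361
[0.4488 0.1169] -0.2138 0.0386
[0.4465 0.0424] -0.2138 -0.0359
[ 0.445 -0.031] -0.2129 -0.1093
[0.449  0.1878] -0.2159 0.1095
[ 0.5925 -0.0348] -0.0655 -0.1085
[0.5977 0.1862] -0.0672 0.1125
```

View pics/w6.png

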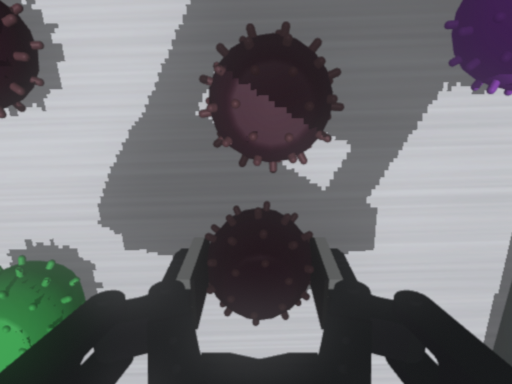

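>>> {"method": "arm_command", "body": {
  "rows": [
    [[0, 0, 20], 0, 1],
    [[0, 0, 50], 0, 1],
    [[0, 0, 55], 0, 1],
    [[0, 0, 50], 0, 1],
    [[-5, 55, 0], -0.01, 1],
    [[-5, 56, 0], -0.01, 1],
    [[-5, 56, 0], -0.01, 1],
    [[-5, 56, 0], 0, 1],
    [[-5, 56, 0], 0, 1],
    [[-4, 56, 0], 0, 1],
    [[0, 0, 0], 0, 1],
    [[0, 0, 0], 0, 1]
  ]
}}

```text
t: 16.0
tcp_pos: [0.5572, 0.0763, 0.2012]
tool_rot: [0.029, 1.0, -0.0, 0.001]
force: [0.2, -0.4, -0.9]
finger_gap: 0.547
```

```bash
cat > look.py <<'E'
import sys
from h import *
import pickle
C=cal('wrist'); s=manip.sense(); im=snap('wrist',sys.argv[1]); pickle.dump(C,open(f'{sys.argv[1]}.pkl','wb'))
print(s['t'],s['tcp_pos'].round(4),s['tool_rot'].round(3),s['force'].round(1),s['finger_gap'].round(3))
cv2.imwrite(f'pics/{sys.argv[1]}b.png',cv2.resize(im,None,fx=1.5,fy=1.5,interpolation=cv2.INTER_CUBIC))
E
python3 look.py w7
```

```text
Traceback (most recent call last):
  File "look.py", line 5, in <module>
    print(s['t'],s['tcp_pos'].round(4),s['tool_rot'].round(3),s['force'].round(1),s['finger_gap'].round(3))
                                                                                  ^^^^^^^^^^^^^^^^^^^^^
AttributeError: 'float' object has no attribute 'round'
```

```bash
sed -i "s/s\['finger_gap'\].round(3)/round(s['finger_gap'],3)/" look.py
python3 look.py w7
```

```text
16.05 [0.5574 0.0756 0.201 ] [ 0.03   1.    -0.     0.001] [-0.4  0.4 -0.8] 0.554
```

View pics/w7b.png

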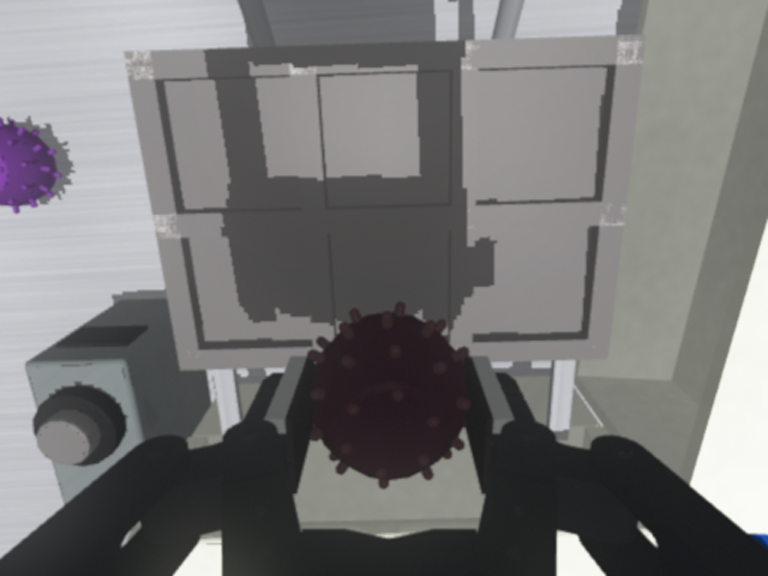

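```bash
cat > ov.py <<'E'
import sys,pickle
from h import *
from fit import W
n=sys.argv[1]; p=[.6613+float(sys.argv[2]),.0716+float(sys.argv[3]),-.0314]
C=pickle.load(open(n+'.pkl','rb')); im=cv2.imread(f'pics/{n}.png'); k=2
im=cv2.resize(im,None,fx=1.5,fy=1.5,interpolation=cv2.INTER_CUBIC)
for i in range(2):
  for j in range(3):
    cx,cy=-.177+.0735*i if 0 else -.177+.074*i,.074*(1-j)
    for z,col in((.08,(0,255,255)),(.09,(0,0,255))):
        q=[np.array(pix('wrist',W(p,cx+a*.031,cy+b*.031,z),C))*1.5+.25 for a,b in((-1,-1),(-1,1),(1,1),(1,-1))]
        cv2.polylines(im,[np.int32(np.round(q))],True,col,1)
cv2.imwrite(f'pics/{n}o.png',im)
print(ray('wrist',258.7,261,manip.sense()['tcp_pos'][2]-.002,C))
E
python3 ov.py w7 0 .001
```

```text
camtop [0.40369527 0.01779193 1.44021039] scene [ 1.23669328 -0.91529671  1.19201466]
[0.55661422 0.07565799 0.19883728]
```

View pics/w7o.png

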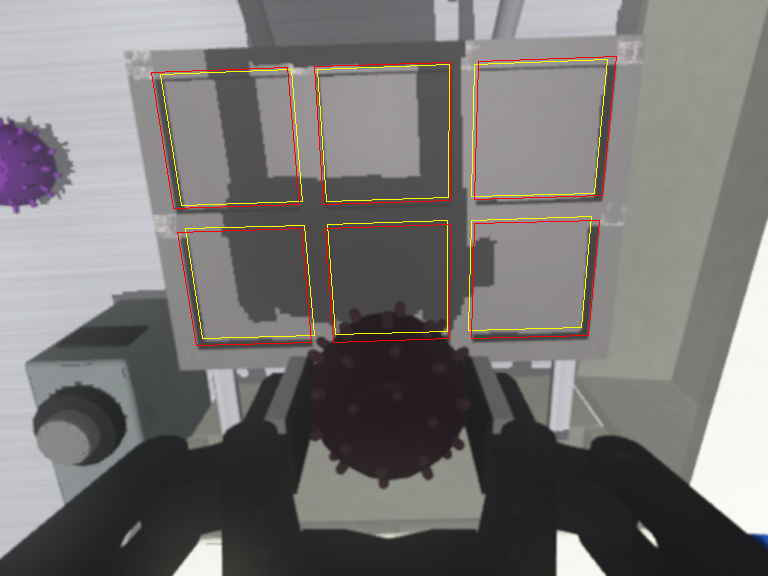

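>>> {"method": "arm_command", "body": {
  "rows": [
    [[3, 0, -30], 0, 1],
    [[0, 0, -30], 0, 1],
    [[0, 0, -20], 0, 1],
    [[0, 0, -8], 0, 1],
    [[0, 0, -3], 0, 1],
    [[0, 0, 0], 0, 1]
  ]
}}

```text
t: 16.85
tcp_pos: [0.5605, 0.076, 0.1099]
tool_rot: [0.03, 1.0, -0.0, 0.001]
force: [-0.2, -0.2, 0.1]
finger_gap: 0.55
```

>>> {"method": "arm_command", "body": {
  "rows": [
    [[0, 0, -2], 0, 1],
    [[0, 0, 0], 0, 1]
  ]
}}

```text
t: 17.1
tcp_pos: [0.5602, 0.0765, 0.1077]
tool_rot: [0.03, 1.0, -0.0, 0.0]
force: [-0.9, -0.3, -0.8]
finger_gap: 0.551
```

```bash
python3 look.py w8
```

```text
17.1 [0.5602 0.0765 0.1077] [ 0.03  1.   -0.    0.  ] [-0.9 -0.3 -0.8] 0.551
```

View pics/w8b.png

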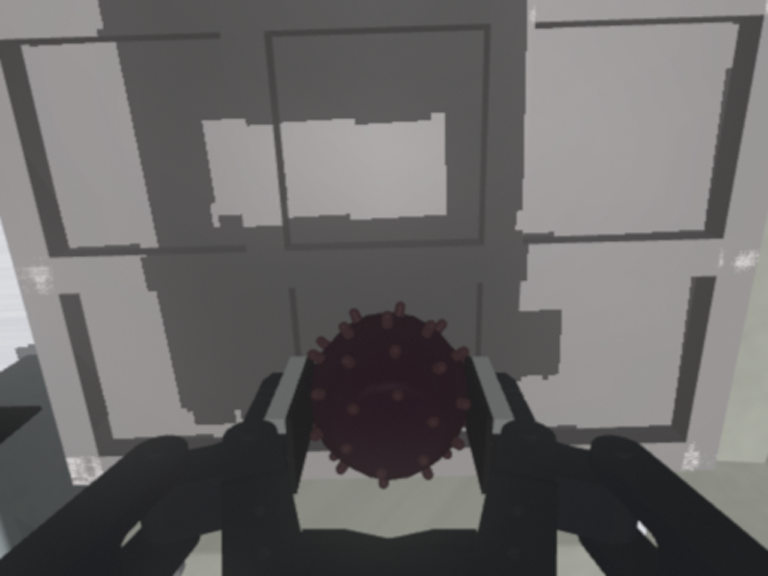

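>>> {"method": "arm_command", "body": {
  "rows": [
    [[0, 0, -1], 0, 1],
    [[0, 0, 0], 0, 1],
    [[0, 0, -1], 0, 1],
    [[0, 0, 0], 0, 1]
  ]
}}

```text
t: 17.65
tcp_pos: [0.5614, 0.0764, 0.1073]
tool_rot: [0.03, 1.0, -0.0, 0.002]
force: [-0.6, 1.4, 9.1]
finger_gap: 0.55
```

>>> {"method": "arm_command", "body": {
  "rows": [
    [[0, 0, 0], 0, -0.25],
    [[0, 0, 0], 0, -0.5],
    [[0, 0, 0], 0, -0.8],
    [[0, 0, 0], 0, -0.8],
    [[0, 0, 20], 0, -0.8],
    [[0, 0, 40], 0, -0.8],
    [[0, 0, 40], 0, -1],
    [[0, 0, 0], 0, -1],
    [[0, 0, 0], 0, -1]
  ]
}}

```text
t: 18.77
tcp_pos: [0.5594, 0.0764, 0.2048]
tool_rot: [0.03, 1.0, 0.0, -0.001]
force: [0.5, 0.2, -0.5]
finger_gap: 1.0
```

```bash
python3 look.py w9; python3 ov.py w9 .002 .001
```

```text
18.775 [0.5594 0.0764 0.2048] [ 0.03   1.     0.    -0.001] [ 0.5  0.2 -0.5] 1.0
camtop [0.40369527 0.01779193 1.44021039] scene [ 1.23669328 -0.91529671  1.19201466]
[0.55887365 0.07651632 0.2021922 ]
```

View pics/w9o.png

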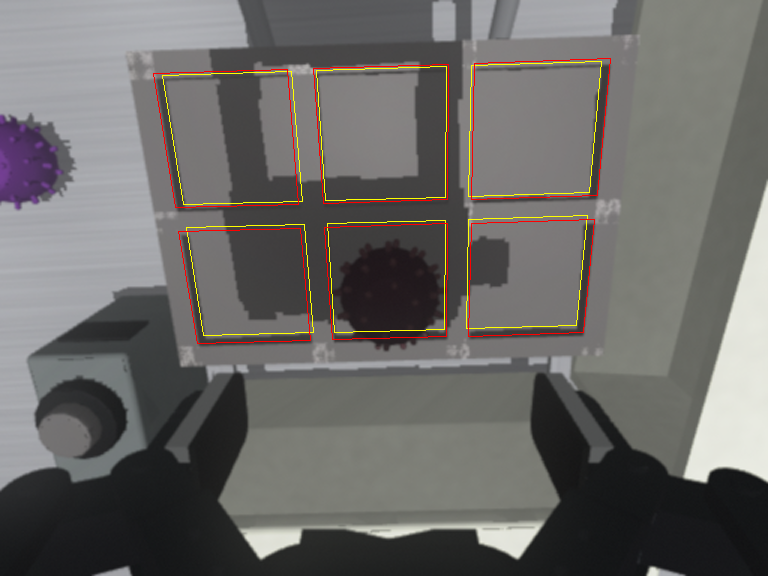

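Run:
```python
from h import *
import pickle
from fit import W
C=pickle.load(open('w9.pkl','rb')); p=[.6613+.002,.0726,-.0314]
print(ray('wrist',389.5/1.5,293/1.5,.1025,C), W(p,-.103,0,.08))
im=cv2.imread('pics/w9.png'); crop(im,190,130,320,240,'w9c')
```

```text
camtop [0.40369527 0.01779193 1.44021039] scene [ 1.23669328 -0.91529671  1.19201466]
[0.56153078 0.07698396 0.1025    ] [np.float64(0.5603507727681345), np.float64(0.07583366856089423), 0.08]
scale 5.454545454545454
```

View pics/w9c.png

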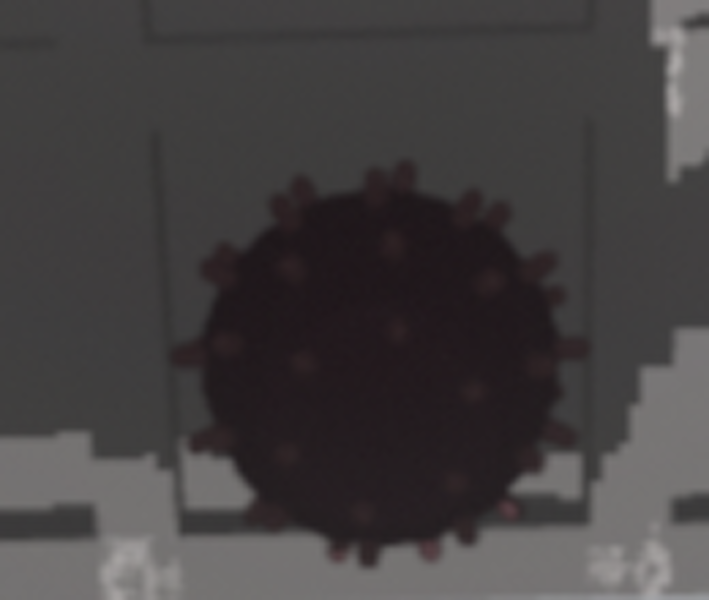

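>>> {"method": "arm_command", "body": {
  "rows": [
    [[-10, -54, 0], 0.01, -1],
    [[-10, -54, 0], 0.01, -1],
    [[-10, -54, 0], 0.01, -1],
    [[-10, -54, 0], 0, -1],
    [[-10, -54, 0], 0, -1],
    [[-20, -58, 20], 0, -1],
    [[0, 0, 20], 0, -1],
    [[0, 0, 0], 0, -1]
  ]
}}

```text
t: 19.82
tcp_pos: [0.4905, -0.2507, 0.2444]
tool_rot: [0.016, 1.0, -0.0, 0.0]
force: [-0.9, -0.0, -0.8]
finger_gap: 0.996
```

```bash
python3 look.py w10
python3 - <<'E'
from h import *
import pickle
C=pickle.load(open('w10.pkl','rb'))
for X in((.5135,-.2516,.0225),(.491,-.370,.0225)): print((np.array(pix('wrist',X,C))*1.5).round())
E
```

```text
19.825 [ 0.4905 -0.2507  0.2444] [ 0.016  1.    -0.     0.   ] [-0.9 -0.  -0.8] 0.996
[388. 267.]
[226. 242.]
```

View pics/w10b.png

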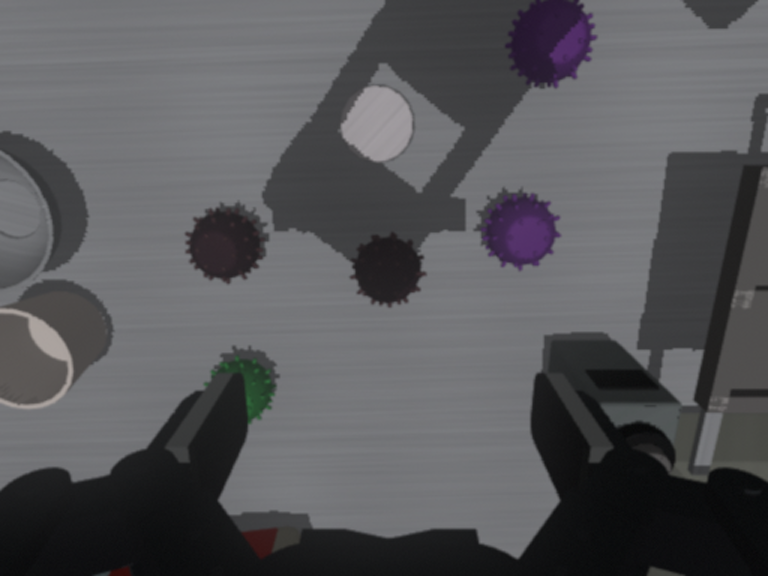

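>>> {"method": "arm_command", "body": {
  "rows": [
    [[24, -1, -10], 0, -1],
    [[0, 0, -55], 0, -1],
    [[0, 0, -55], 0, -1],
    [[0, 0, -55], 0, -1],
    [[0, 0, -30], 0, -1],
    [[0, 0, -14], 0, -1],
    [[0, 0, 0], 0, -1],
    [[0, 0, 0], 0, 1],
    [[0, 0, 0], 0, 1],
    [[0, 0, 0], 0, 1],
    [[0, 0, 0], 0, 1]
  ]
}}

```text
t: 21.25
tcp_pos: [0.5155, -0.2513, 0.0276]
tool_rot: [0.015, 1.0, -0.001, 0.001]
force: [0.1, 0.2, 6.8]
finger_gap: 0.549
```

>>> {"method": "arm_command", "body": {
  "rows": [
    [[0, 0, 20], 0, 1],
    [[0, 0, 50], 0, 1],
    [[0, 0, 55], 0, 1],
    [[0, 0, 50], 0, 1],
    [[-6, 51, 0], -0.01, 1],
    [[-6, 51, 0], -0.01, 1],
    [[-6, 51, 0], -0.01, 1],
    [[-6, 51, 0], 0, 1],
    [[-7, 51, 0], 0, 1],
    [[0, 0, 0], 0, 1],
    [[0, 0, 0], 0, 1]
  ]
}}

```text
t: 22.62
tcp_pos: [0.4841, 0.004, 0.2013]
tool_rot: [0.03, 1.0, -0.0, 0.001]
force: [0.4, -0.2, -0.1]
finger_gap: 0.55
```

```bash
python3 look.py w11; python3 ov.py w11 .002 .001
```

```text
22.625 [0.4841 0.004  0.2013] [ 0.03   1.    -0.     0.001] [ 0.4 -0.2 -0.1] 0.55
camtop [0.40369527 0.01779193 1.44021039] scene [ 1.23669328 -0.91529671  1.19201466]
[0.48323884 0.00414252 0.19919091]
```

View pics/w11o.png

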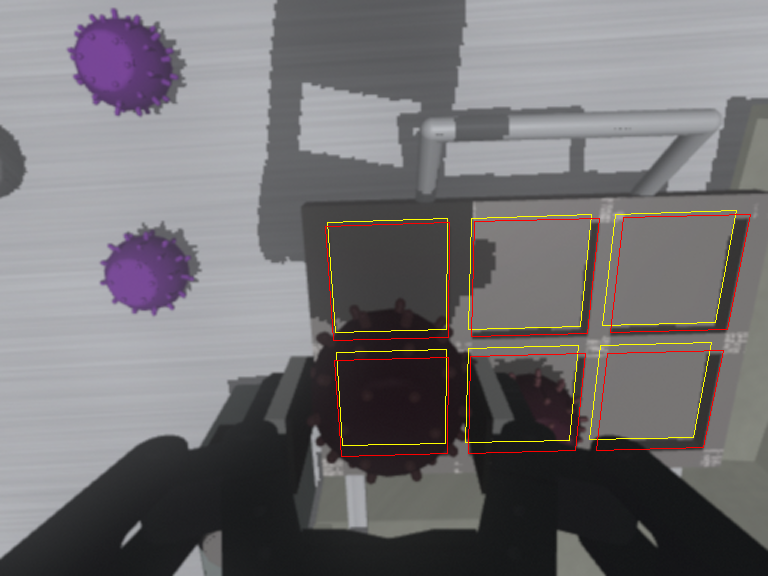

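>>> {"method": "arm_command", "body": {
  "rows": [
    [[1, 0, -30], 0, 1],
    [[0, 0, -30], 0, 1],
    [[0, 0, -20], 0, 1],
    [[0, 0, -8], 0, 1],
    [[0, 0, -4], 0, 1],
    [[0, 0, -1.5], 0, 1],
    [[0, 0, 0], 0, 1]
  ]
}}

```text
t: 23.55
tcp_pos: [0.4851, 0.004, 0.1078]
tool_rot: [0.03, 1.0, -0.0, 0.001]
force: [-0.0, -0.2, -1.2]
finger_gap: 0.549
```

>>> {"method": "arm_command", "body": {
  "rows": [
    [[0, 0, -1], 0, 1],
    [[0, 0, -0.5], 0, 1],
    [[0, 0, 0], 0, 1]
  ]
}}

```text
t: 23.92
tcp_pos: [0.4858, 0.0041, 0.1075]
tool_rot: [0.03, 1.0, -0.0, 0.002]
force: [-1.3, 0.3, 10.3]
finger_gap: 0.548
```

>>> {"method": "arm_command", "body": {
  "rows": [
    [[0, 0, 0], 0, -0.25],
    [[0, 0, 0], 0, -0.5],
    [[0, 0, 0], 0, -0.8],
    [[0, 0, 0], 0, -0.8],
    [[0, 0, 20], 0, -0.8],
    [[0, 0, 40], 0, -0.8],
    [[0, 0, 40], 0, -1],
    [[0, 0, 0], 0, -1],
    [[0, 0, 0], 0, -1]
  ]
}}

```text
t: 25.05
tcp_pos: [0.484, 0.0043, 0.2051]
tool_rot: [0.03, 1.0, 0.0, -0.001]
force: [-0.3, 0.6, -0.9]
finger_gap: 1.0
```

```bash
python3 look.py w12; python3 ov.py w12 .002 .001
```

```text
25.05 [0.484  0.0043 0.2051] [ 0.03   1.     0.    -0.001] [-0.3  0.6 -0.9] 1.0
camtop [0.40369527 0.01779193 1.44021039] scene [ 1.23669328 -0.91529671  1.19201466]
[0.48342549 0.00445069 0.20261855]
```

View pics/w12o.png

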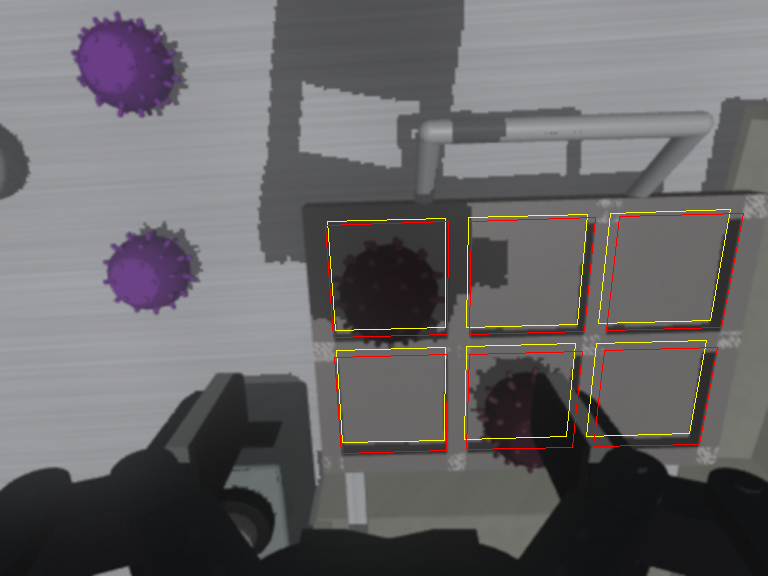

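>>> {"method": "arm_command", "body": {
  "rows": [
    [[-2, -53, 0], 0.01, -1],
    [[-2, -53, 0], 0.01, -1],
    [[-2, -53, 0], 0.01, -1],
    [[-2, -53, 0], 0, -1],
    [[-2, -53, 0], 0, -1],
    [[-2, -53, 20], 0, -1],
    [[-2, -56, 20], 0, -1],
    [[0, 0, 0], 0, -1]
  ]
}}

```text
t: 26.1
tcp_pos: [0.4706, -0.3748, 0.2454]
tool_rot: [0.017, 1.0, -0.001, 0.001]
force: [-0.4, 0.7, 0.1]
finger_gap: 0.997
```

```bash
python3 look.py w13
python3 - <<'E'
from h import *
import pickle
C=pickle.load(open('w13.pkl','rb'))
for X in((.491,-.370,.0225),(.6122,-.3743,.0225)): print((np.array(pix('wrist',X,C))*1.5).round())
E
```

```text
26.1 [ 0.4706 -0.3748  0.2454] [ 0.017  1.    -0.001  0.001] [-0.4  0.7  0.1] 0.997
[397. 262.]
[396. 405.]
```

View pics/w13b.png

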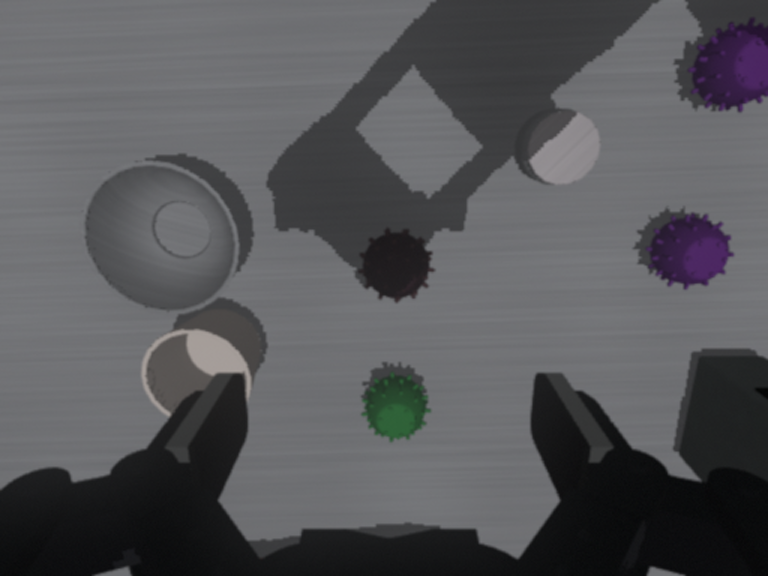

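>>> {"method": "arm_command", "body": {
  "rows": [
    [[22, 0, -10], 0, -1],
    [[0, 0, -55], 0, -1],
    [[0, 0, -55], 0, -1],
    [[0, 0, -40], 0, -1],
    [[0, 0, 0], 0, -1]
  ]
}}

```text
t: 26.78
tcp_pos: [0.4912, -0.3653, 0.0809]
tool_rot: [0.014, 1.0, 0.004, -0.004]
force: [-0.4, 0.3, 0.7]
finger_gap: 0.999
```

```bash
python3 look.py w14
python3 - <<'E'
from h import *
import pickle
C=pickle.load(open('w14.pkl','rb'));s=manip.sense();print(s['tcp_pos'])
print((np.array(pix('wrist',(.4925,-.370,.0225),C))*1.5).round())
E
```

```text
26.775 [ 0.4912 -0.3653  0.0809] [ 0.014  1.     0.004 -0.004] [-0.4  0.3  0.7] 0.999
[ 0.4925767  -0.36714299  0.08348196]
[376. 327.]
```

View pics/w14b.png

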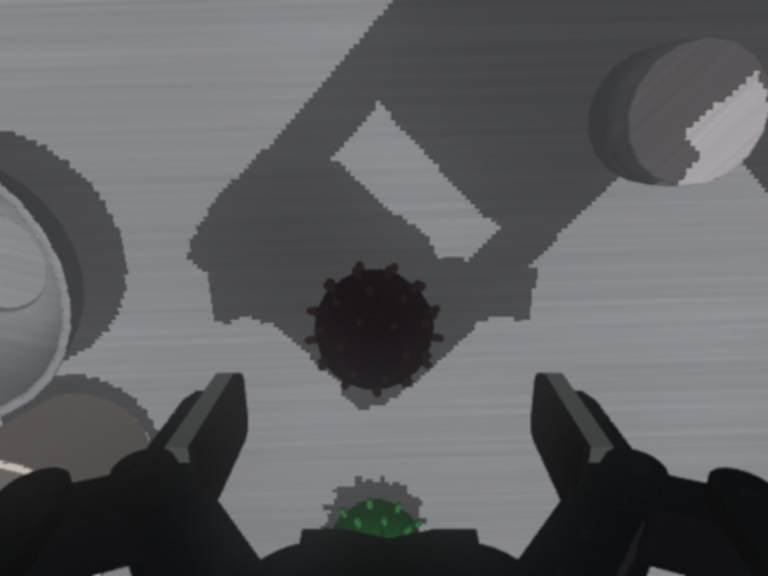

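>>> {"method": "arm_command", "body": {
  "rows": [
    [[0, -2, -30], 0, -1],
    [[0, 0, -20], 0, -1],
    [[0, 0, -9], 0, -1],
    [[0, 0, 0], 0, -1],
    [[0, 0, 0], 0, 1],
    [[0, 0, 0], 0, 1],
    [[0, 0, 0], 0, 1],
    [[0, 0, 0], 0, 1]
  ]
}}

```text
t: 27.82
tcp_pos: [0.493, -0.3722, 0.0281]
tool_rot: [0.015, 1.0, -0.001, 0.001]
force: [-0.8, 0.8, 6.5]
finger_gap: 0.55
```

>>> {"method": "arm_command", "body": {
  "rows": [
    [[0, 0, 20], 0, 1],
    [[0, 0, 50], 0, 1],
    [[0, 0, 55], 0, 1],
    [[0, 0, 50], 0, 1],
    [[0, 50, 0], -0.01, 1],
    [[0, 50, 0], -0.01, 1],
    [[0, 50, 0], -0.01, 1],
    [[0, 50, 0], 0, 1],
    [[0, 50, 0], 0, 1],
    [[0, 50, 0], 0, 1],
    [[0, 50, 0], 0, 1],
    [[0, 50, 0], 0, 1]
  ]
}}

```text
t: 29.32
tcp_pos: [0.4926, 0.0297, 0.2029]
tool_rot: [0.03, 1.0, -0.0, 0.001]
force: [1.1, 0.1, -1.2]
finger_gap: 0.546
```

>>> {"method": "arm_command", "body": {
  "rows": [
    [[-2, 50, 0], 0, 1],
    [[-2, 50, 0], 0, 1],
    [[0, 22, 0], 0, 1],
    [[0, 0, 0], 0, 1],
    [[0, 0, 0], 0, 1]
  ]
}}

```text
t: 29.95
tcp_pos: [0.4887, 0.1497, 0.2023]
tool_rot: [0.03, 1.0, -0.0, 0.0]
force: [0.3, 0.0, -0.7]
finger_gap: 0.547
```

```bash
python3 look.py w15; python3 ov.py w15 .002 .001
```

```text
29.95 [0.4887 0.1497 0.2023] [ 0.03  1.   -0.    0.  ] [ 0.3  0.  -0.7] 0.547
camtop [0.40369527 0.01779193 1.44021039] scene [ 1.23669328 -0.91529671  1.19201466]
[0.48787619 0.14980919 0.20013699]
```

View pics/w15o.png

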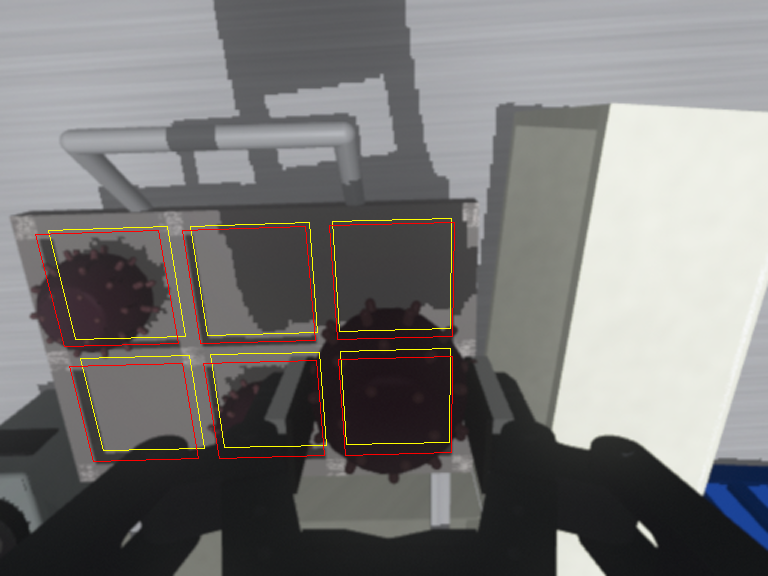

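>>> {"method": "arm_command", "body": {
  "rows": [
    [[1, 2, -30], 0, 1],
    [[0, 0, -30], 0, 1],
    [[0, 0, -20], 0, 1],
    [[0, 0, -8], 0, 1],
    [[0, 0, -4], 0, 1],
    [[0, 0, -2], 0, 1],
    [[0, 0, 0], 0, 1]
  ]
}}

```text
t: 30.88
tcp_pos: [0.4901, 0.1522, 0.1083]
tool_rot: [0.03, 1.0, 0.0, 0.001]
force: [0.0, -0.7, -0.7]
finger_gap: 0.55
```

>>> {"method": "arm_command", "body": {
  "rows": [
    [[0, 0, -1], 0, 1],
    [[0, 0, -0.5], 0, 1],
    [[0, 0, 0], 0, 1]
  ]
}}

```text
t: 31.25
tcp_pos: [0.4907, 0.1522, 0.108]
tool_rot: [0.03, 1.0, -0.0, 0.002]
force: [-1.7, -1.2, 9.5]
finger_gap: 0.547
```

>>> {"method": "arm_command", "body": {
  "rows": [
    [[0, 0, 0], 0, -0.2],
    [[0, 0, 0], 0, -0.3],
    [[0, 0, 0], 0, -0.42],
    [[0, 0, 0], 0, -0.42],
    [[0, 0, 20], 0, -0.42],
    [[0, 0, 40], 0, -0.42],
    [[-40, -40, 45], 0, 0],
    [[0, 0, 0], 0, 0],
    [[0, 0, 0], 0, 0]
  ]
}}

```text
t: 32.38
tcp_pos: [0.4554, 0.1177, 0.205]
tool_rot: [0.03, 1.0, 0.0, 0.0]
force: [-0.6, 0.1, -0.0]
finger_gap: 0.497
```

```bash
python3 look.py w16; python3 ov.py w16 .002 .001
python3 - <<'E'
from h import *
t=snap('top','t16'); crop(t,185,95,305,235,'t16c'); crop(t,260,170,410,280,'t16b')
E
```

```text
32.375 [0.4554 0.1177 0.205 ] [0.03 1.   0.   0.  ] [-0.6  0.1 -0. ] 0.497
camtop [0.40369527 0.01779193 1.44021039] scene [ 1.23669328 -0.91529671  1.19201466]
[0.45476805 0.11777915 0.20256461]
scale 4.285714285714286
scale 5.333333333333333
```

View pics/w16o.png

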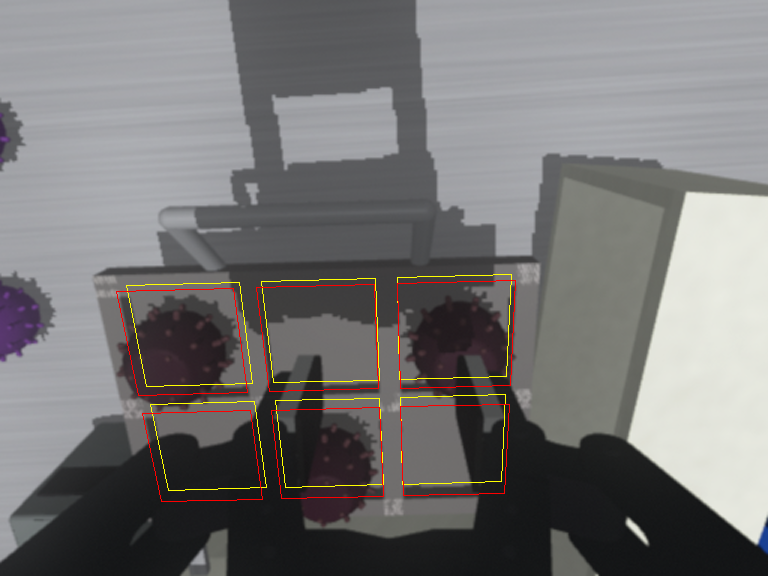

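View pics/t16b.png

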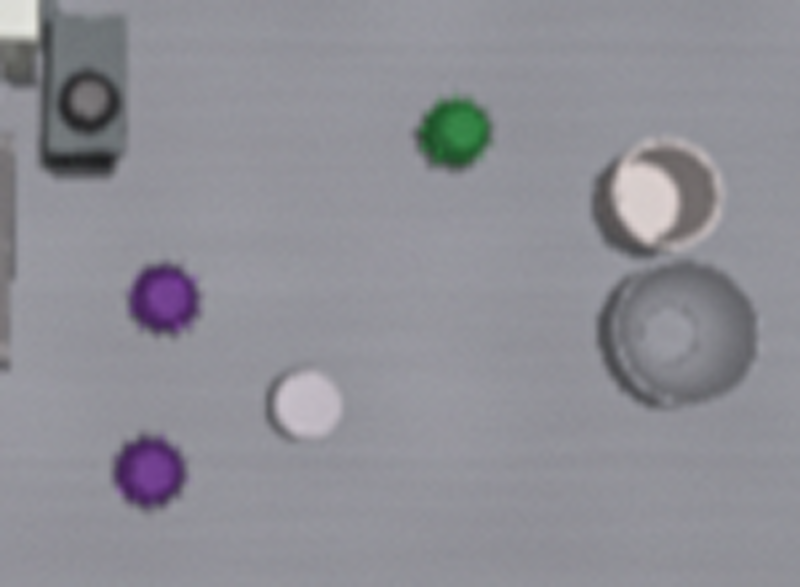

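>>> {"method": "arm_command", "body": {
  "rows": [
    [[-20, -16, 0], -0.17, 0],
    [[-20, -16, 0], -0.17, 0],
    [[0, 0, 0], -0.17, 0],
    [[0, 0, 0], -0.17, 0],
    [[0, 0, 0], -0.17, 0],
    [[0, 0, 0], -0.17, 0],
    [[0, 0, 0], -0.17, 0],
    [[0, 0, 0], -0.17, 0],
    [[0, 0, 0], -0.17, 0],
    [[0, 0, 0], 0, 0],
    [[0, 0, 0], 0, 0]
  ]
}}

```text
t: 33.85
tcp_pos: [0.4151, 0.0858, 0.2045]
tool_rot: [0.713, 0.701, -0.0, -0.0]
force: [0.4, 0.6, 0.2]
finger_gap: 0.499
```

```bash
python3 look.py w17; python3 ov.py w17 .002 .001
```

```text
33.85 [0.4151 0.0858 0.2045] [ 0.713  0.701 -0.    -0.   ] [0.4 0.6 0.2] 0.499
camtop [0.40369527 0.01779193 1.44021039] scene [ 1.23669328 -0.91529671  1.19201466]
[0.41471198 0.08691099 0.20261743]
```

View pics/w17o.png

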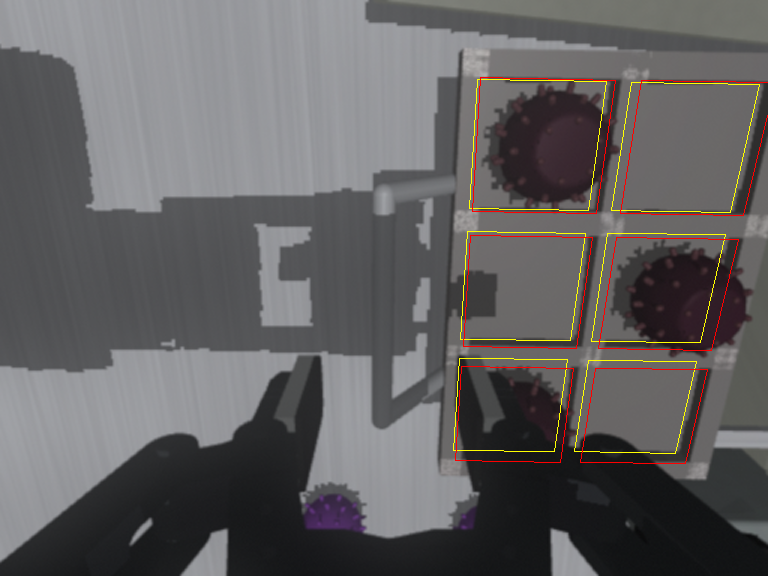

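Run:
```python
from h import *
import pickle
from fit import W
C=pickle.load(open('w17.pkl','rb')); p=[.6633,.0726,-.0314]
for (u,v),w in(((554,146),(-.177,.074)),((688,299),(-.103,0))):
    print(ray('wrist',u/1.5,v/1.5,.1025,C).round(4), np.round(W(p,*w,.08),4))
C=pickle.load(open('w12.pkl','rb'))
for (u,v),w in(((390,291),(-.177,-.074)),):
    print(ray('wrist',u/1.5,v/1.5,.1025,C).round(4), np.round(W(p,*w,.08),4))
C=pickle.load(open('w17.pkl','rb'))
print(ray('wrist',384/1.5,300/1.5,.13,C), manip.sense()['tcp_pos'])
```

```text
camtop [0.40369527 0.01779193 1.44021039] scene [ 1.23669328 -0.91529671  1.19201466]
[0.4913 0.1535 0.1025] [0.4887 0.1521 0.08  ]
[0.5648 0.0781 0.1025] [0.5604 0.0758 0.08  ]
[0.4852 0.0052 0.1025] [0.4841 0.0042 0.08  ]
[0.41282963 0.09017671 0.13      ] [0.41509038 0.08580203 0.20461743]
```

>>> {"method": "arm_command", "body": {
  "rows": [
    [[-4, -4, 0], 0, 0],
    [[0, 0, -30], 0, 0],
    [[0, 0, -30], 0, 0],
    [[0, 0, -26], 0, 0],
    [[0, 0, 0], 0, 0],
    [[0, 0, 0], 0, 0.5],
    [[0, 0, 0], 0, 1],
    [[0, 0, 0], 0, 1],
    [[0, 0, 0], 0, 1]
  ]
}}

```text
t: 35.02
tcp_pos: [0.4119, 0.0816, 0.1201]
tool_rot: [0.714, 0.7, 0.001, 0.001]
force: [-0.9, -0.7, 7.4]
finger_gap: 0.097
```

>>> {"method": "arm_command", "body": {
  "rows": [
    [[4, 0, 0], 0, 1],
    [[8, -0.3, 0], 0, 1],
    [[12, -0.4, 0], 0, 1],
    [[14, -0.4, 0], 0, 1],
    [[14, -0.4, 0], 0, 1],
    [[14, -0.4, 0], 0, 1],
    [[14, -0.5, 0], 0, 1],
    [[14, -0.4, 0], 0, 1],
    [[14, -0.4, 0], 0, 1],
    [[14, -0.5, 0], 0, 1],
    [[14, -0.4, 0], 0, 1],
    [[14, -0.4, 0], 0, 1]
  ]
}}

```text
t: 36.52
tcp_pos: [0.5609, 0.077, 0.1202]
tool_rot: [0.714, 0.7, -0.0, -0.0]
force: [-2.1, -2.2, 6.3]
finger_gap: 0.1
```

>>> {"method": "arm_command", "body": {
  "rows": [
    [[14, -0.4, 0], 0, 1],
    [[14, -0.4, 0], 0, 1],
    [[11, -0.4, 0], 0, 1],
    [[8, -0.2, 0], 0, 1],
    [[5, -0.1, 0], 0, 1],
    [[2, 0, 0], 0, 1],
    [[0, 0, 0], 0, 1]
  ]
}}

```text
t: 37.4
tcp_pos: [0.6146, 0.0753, 0.1202]
tool_rot: [0.714, 0.7, -0.0, -0.0]
force: [-2.4, -1.8, 7.0]
finger_gap: 0.1
```

>>> {"method": "arm_command", "body": {
  "rows": [
    [[2, 0, 0], 0, 1],
    [[0, 0, 0], 0, 1],
    [[0, 0, 0], 0, 1]
  ]
}}

```text
t: 37.78
tcp_pos: [0.6146, 0.0753, 0.1202]
tool_rot: [0.714, 0.7, -0.002, -0.001]
force: [-6.5, -2.0, 9.3]
finger_gap: 0.098
```

>>> {"method": "arm_command", "body": {
  "rows": [
    [[-1, 0, 0], 0, 0.3],
    [[0, 0, 0], 0, 0],
    [[0, 0, 30], 0, 0],
    [[0, 0, 50], 0, 0],
    [[0, 0, 0], 0, 0],
    [[0, 0, 0], 0, 0]
  ]
}}

```text
t: 38.52
tcp_pos: [0.6157, 0.0757, 0.1986]
tool_rot: [0.714, 0.7, -0.0, -0.0]
force: [-0.4, -0.9, -0.1]
finger_gap: 0.498
```

```bash
python3 look.py w18
python3 - <<'E'
from h import *
t=snap('scene','s18'); crop(t,170,100,400,270,'s18c')
E
```

```text
38.525 [0.6157 0.0757 0.1986] [ 0.714  0.7   -0.    -0.   ] [-0.4 -0.9 -0.1] 0.498
scale 3.4782608695652173
```

View pics/w18b.png

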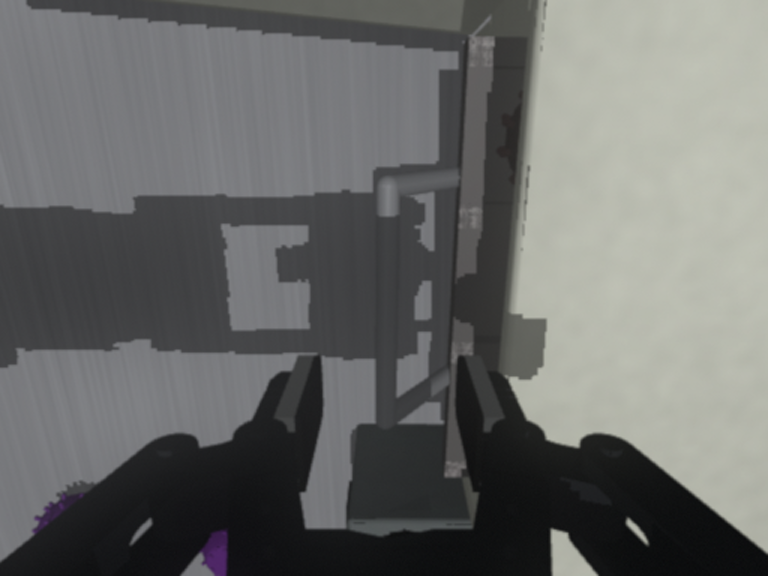

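View pics/s18c.png

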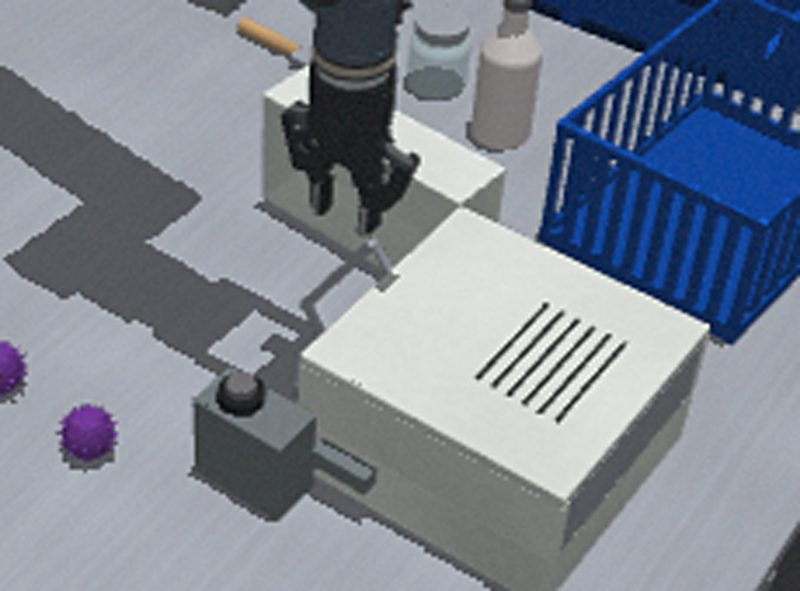

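>>> {"method": "arm_command", "body": {
  "rows": [
    [[-26, 45, 15], -0.02, -0.6],
    [[-26, 45, 0], -0.02, -0.6],
    [[-26, 45, 0], -0.02, -0.6],
    [[-26, 45, 0], -0.02, -0.6],
    [[-26, 45, 0], -0.02, -0.6],
    [[-28, 46, 0], -0.02, -0.6],
    [[0, 0, 0], 0, -0.6],
    [[0, 0, 0], 0, -0.6]
  ]
}}

```text
t: 39.62
tcp_pos: [0.4576, 0.3463, 0.213]
tool_rot: [0.754, 0.657, -0.001, 0.0]
force: [0.1, -0.0, -0.8]
finger_gap: 0.798
```

```bash
python3 look.py w19
python3 - <<'E'
from h import *
import pickle
C=pickle.load(open('w19.pkl','rb'));print(manip.sense()['tcp_pos']); print(np.array(pix('wrist',(.4565,.3464,.148),C))*1.5)
E
```

```text
39.625 [0.4576 0.3463 0.213 ] [ 0.754  0.657 -0.001  0.   ] [ 0.1 -0.  -0.8] 0.798
[0.45821809 0.34584208 0.21323367]
[386.77306023 316.98335568]
```

View pics/w19b.png

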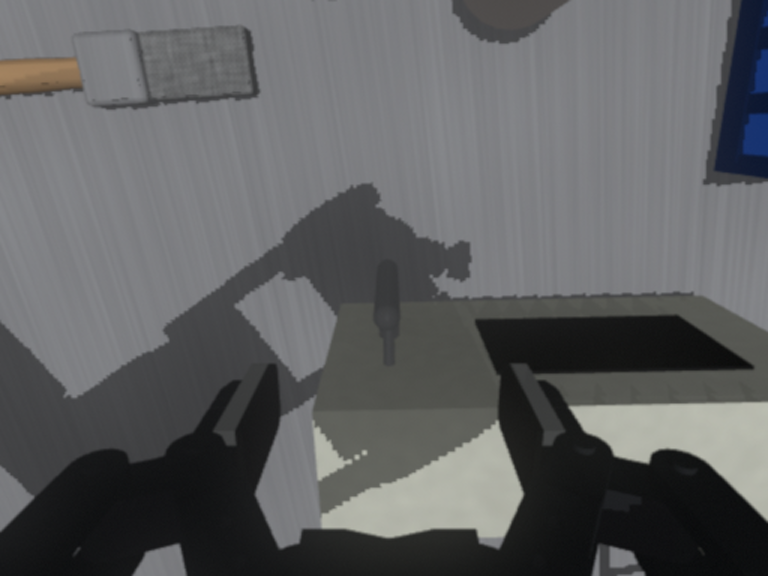

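>>> {"method": "arm_command", "body": {
  "rows": [
    [[-1, 0, -30], 0, -0.6],
    [[0, 0, -30], 0, -0.6],
    [[0, 0, -30], 0, -0.6],
    [[0, 0, 0], 0, -0.6],
    [[0, 0, 0], 0, 0.4],
    [[0, 0, 0], 0, 1],
    [[0, 0, 0], 0, 1],
    [[0, 0, 0], 0, 1]
  ]
}}

```text
t: 40.67
tcp_pos: [0.4567, 0.3472, 0.1253]
tool_rot: [0.755, 0.656, 0.0, -0.0]
force: [-1.9, 1.4, 5.9]
finger_gap: 0.125
```

>>> {"method": "arm_command", "body": {
  "rows": [
    [[-8, -13, 0], 0.06, 1],
    [[-7, -13, 0], 0.06, 1],
    [[-7, -14, 0], 0.06, 1],
    [[-6, -14, 0], 0.06, 1],
    [[-5, -14, 0], 0.06, 1],
    [[-4, -15, 0], 0.06, 1],
    [[-3, -15, 0], 0.06, 1],
    [[-2, -15, 0], 0.06, 1],
    [[-1, -15, 0], 0.06, 1],
    [[0, -15, 0], 0.06, 1],
    [[1, -15, 0], 0.06, 1],
    [[1, -15, 0], 0.06, 1]
  ]
}}

```text
t: 42.18
tcp_pos: [0.4136, 0.1731, 0.1252]
tool_rot: [0.474, 0.881, -0.001, -0.002]
force: [-5.7, 0.4, 12.7]
finger_gap: 0.127
```

>>> {"method": "arm_command", "body": {
  "rows": [
    [[2, -15, 0], 0.06, 1],
    [[3, -15, 0], 0.06, 1],
    [[4, -15, 0], 0.06, 1],
    [[5, -14, 0], 0.06, 1],
    [[6, -14, 0], 0.06, 1],
    [[7, -14, 0], 0.06, 1],
    [[7, -13, 0], 0.06, 1],
    [[8, -13, 0], 0.06, 1],
    [[9, -12, 0], 0.06, 1],
    [[10, -12, 0], 0.06, 1],
    [[10, -11, 0], 0.06, 1]
  ]
}}

```text
t: 43.55
tcp_pos: [0.4853, 0.0241, 0.1252]
tool_rot: [0.162, 0.987, -0.001, -0.002]
force: [-5.4, -4.2, 9.3]
finger_gap: 0.125
```

>>> {"method": "arm_command", "body": {
  "rows": [
    [[11, -10, 0], 0.06, 1],
    [[12, -10, 0], 0.06, 1],
    [[12, -9, 0], 0.06, 1],
    [[8, -5, 0], 0.04, 1],
    [[8, -5, 0], 0.04, 1],
    [[3, -1.5, 0], 0.02, 1],
    [[0, 0, 0], 0, 1]
  ]
}}

```text
t: 44.42
tcp_pos: [0.5404, -0.0181, 0.1253]
tool_rot: [0.024, 1.0, -0.003, -0.001]
force: [-6.0, -11.5, 7.9]
finger_gap: 0.124
```

>>> {"method": "arm_command", "body": {
  "rows": [
    [[2, 1, 0], 0, 1],
    [[0, 0, 0], 0, 1],
    [[0, 0, 0], 0, 1]
  ]
}}

```text
t: 44.8
tcp_pos: [0.5404, -0.0181, 0.1253]
tool_rot: [0.023, 1.0, -0.004, -0.003]
force: [-9.9, -15.4, 10.1]
finger_gap: 0.124
```

>>> {"method": "arm_command", "body": {
  "rows": [
    [[-1, 0, 0], 0, 0.4],
    [[0, 0, 0], 0, -0.2],
    [[0, 0, 0], 0, -0.4],
    [[0, 0, 30], 0, -0.4],
    [[0, 0, 50], 0, -0.4],
    [[-60, 0, 20], 0, -0.4],
    [[-40, 0, 0], 0, -0.4],
    [[0, 0, 0], 0, 0.5],
    [[0, 0, 0], 0, 1]
  ]
}}

```text
t: 45.92
tcp_pos: [0.444, -0.014, 0.2242]
tool_rot: [0.025, 1.0, -0.0, 0.001]
force: [1.0, -0.9, -0.1]
finger_gap: 0.279
```

```bash
python3 look.py w20
python3 - <<'E'
from h import *
import pickle
from fit import W
C=pickle.load(open('w20.pkl','rb')); print(manip.sense()['tcp_pos'])
for d in(0,.03,.06):
    lx,ly=-(.074+.042),-.225
    c,s=np.cos(-d),np.sin(-d)
    X=W([.662,.0716,-.0314],c*lx-s*ly,.13+s*lx+c*ly,.148); print(d,np.round(X,4),np.array(pix('wrist',X,C))*1.5)
t=snap('top','t20'); crop(t,185,95,305,225,'t20c')
t=snap('scene','s20'); crop(t,210,140,390,280,'s20c')
E
```

```text
45.925 [ 0.444  -0.014   0.2242] [ 0.025  1.    -0.     0.001] [ 1.  -0.9 -0.1] 0.279
camtop [0.40369527 0.01779193 1.44021039] scene [ 1.23669328 -0.91529671  1.19201466]
[ 0.44443043 -0.0140942   0.2240775 ]
0 [ 0.5431 -0.0197  0.148 ] [386.75750689 488.72224001]
0.03 [ 0.5365 -0.0159  0.148 ] [393.55776778 477.75571498]
0.06 [ 0.53   -0.0119  0.148 ] [400.87219793 466.78118733]
scale 4.615384615384615
scale 4.285714285714286
```

View pics/w20b.png

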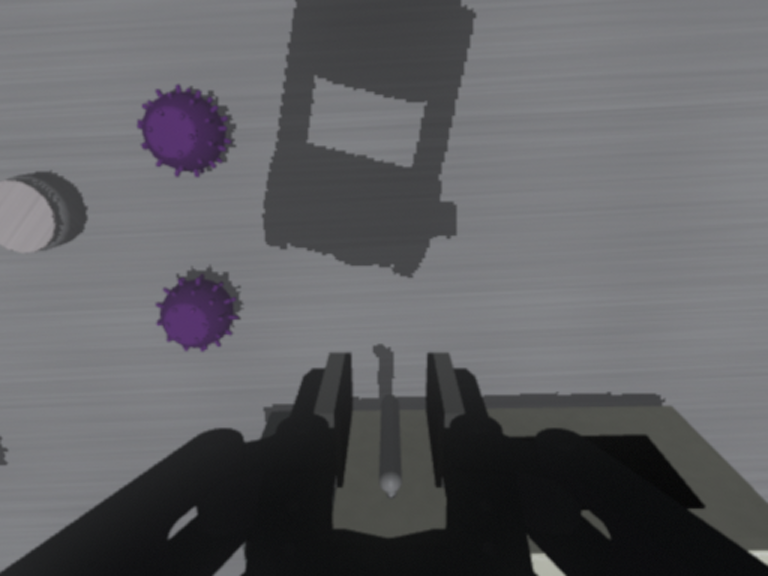

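View pics/t20c.png

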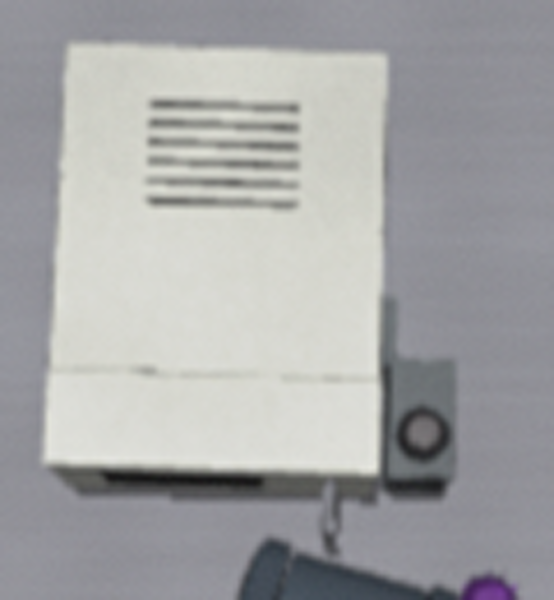

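View pics/s20c.png

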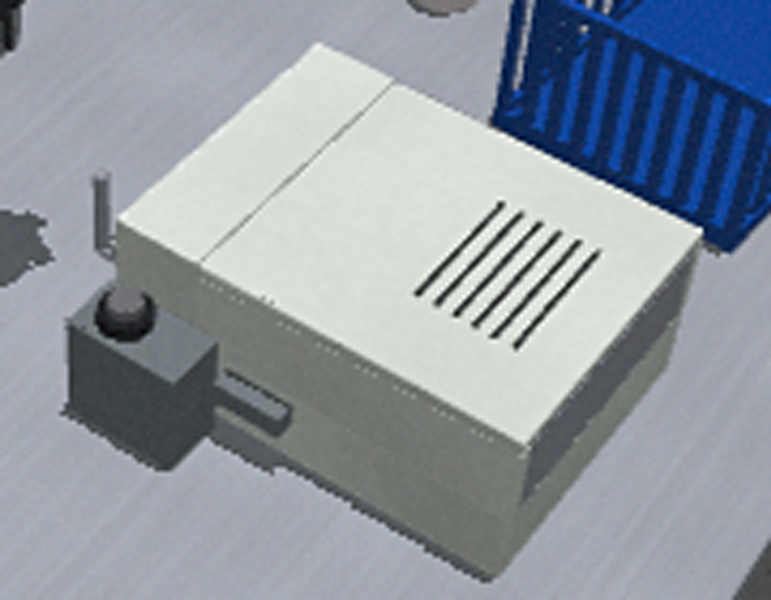

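>>> {"method": "arm_command", "body": {
  "rows": [
    [[44, -20, 0], 0, 1],
    [[44, -20, 0], 0, 1],
    [[44, -20, 0], 0, 1],
    [[44, -19, 0], 0, 1],
    [[0, 0, -30], 0, 1],
    [[0, 0, -30], 0, 1],
    [[0, 0, 0], 0, 1],
    [[0, 0, 0], 0, 1]
  ]
}}

```text
t: 47.08
tcp_pos: [0.6197, -0.0931, 0.1643]
tool_rot: [0.025, 1.0, -0.0, 0.001]
force: [-0.1, 0.1, -0.5]
finger_gap: 0.003
```

```bash
python3 look.py w21
python3 - <<'E'
from h import *
t=snap('scene','s21'); crop(t,190,140,310,250,'s21c')
t=snap('top','t21'); crop(t,230,150,310,220,'t21c')
print(manip.sense()['tcp_pos'])
E
```

```text
47.075 [ 0.6197 -0.0931  0.1643] [ 0.025  1.    -0.     0.001] [-0.1  0.1 -0.5] 0.003
scale 5.454545454545454
scale 8.571428571428571
[ 0.61983024 -0.09311822  0.16540279]
```

View pics/s21c.png

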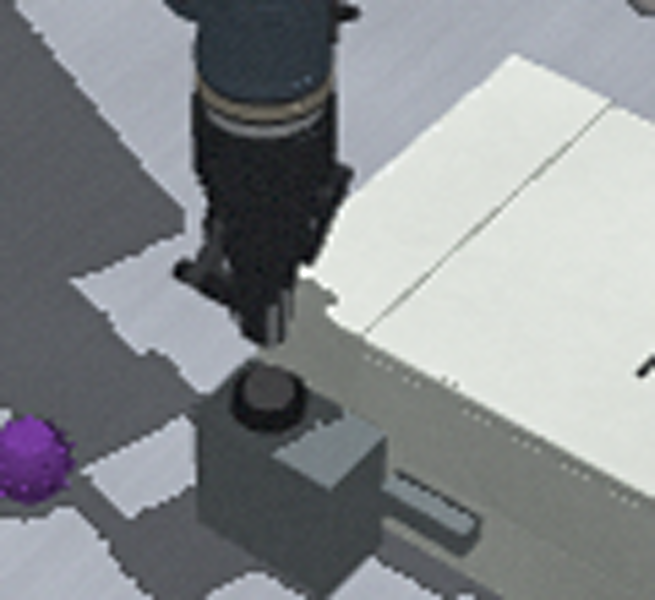

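View pics/w21b.png

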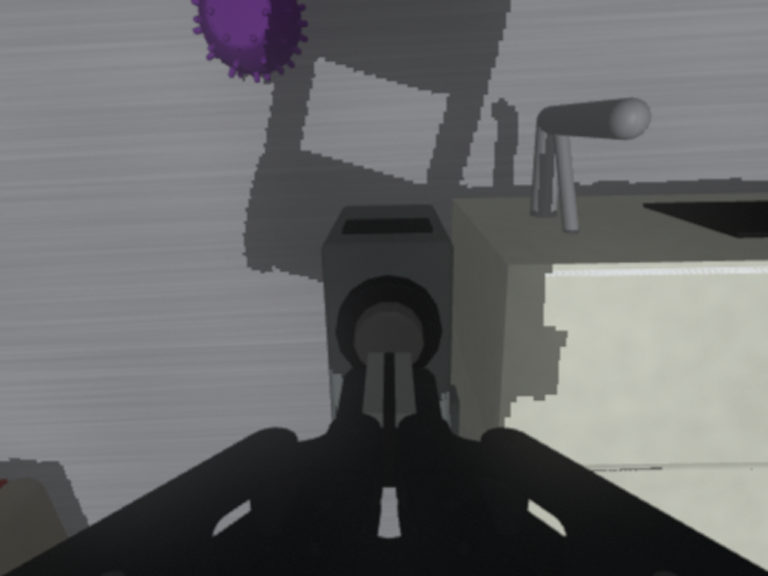

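>>> {"method": "arm_command", "body": {
  "rows": [
    [[1, 0, -20], 0, 1],
    [[0, 0, -12], 0, 1],
    [[0, 0, -3], 0, 1],
    [[0, 0, 0], 0, 1]
  ]
}}

```text
t: 47.72
tcp_pos: [0.6199, -0.0929, 0.1296]
tool_rot: [0.025, 1.0, -0.0, 0.0]
force: [-1.1, 0.9, 3.1]
finger_gap: -0.0
```

>>> {"method": "arm_command", "body": {
  "rows": [
    [[0, 0, -3], 0, 1],
    [[0, 0, -2], 0, 1],
    [[0, 0, 0], 0, 1]
  ]
}}

```text
t: 48.1
tcp_pos: [0.6199, -0.0929, 0.1269]
tool_rot: [0.025, 1.0, -0.0, 0.001]
force: [-5.2, 2.0, 16.3]
finger_gap: 0.0
```

>>> {"method": "arm_command", "body": {
  "rows": [
    [[0, 0, -1], 0, 1],
    [[0, 0, 0], 0, 1]
  ]
}}

```text
t: 48.35
tcp_pos: [0.6199, -0.0929, 0.1268]
tool_rot: [0.025, 1.0, -0.0, 0.001]
force: [-6.3, 1.5, 20.7]
finger_gap: -0.003
```

```bash
python3 look.py w22
python3 - <<'E'
from h import *
t=snap('scene','s22'); crop(t,220,175,280,225,'s22c')
print(manip.sense()['tcp_pos'],manip.sense()['force'])
E
```

```text
48.35 [ 0.6199 -0.0929  0.1268] [ 0.025  1.    -0.     0.001] [-6.3  1.5 20.7] -0.003
scale 12.0
[ 0.61994877 -0.09289592  0.12681244] [-5.59114207  1.67569797 20.35022742]
```

View pics/s22c.png

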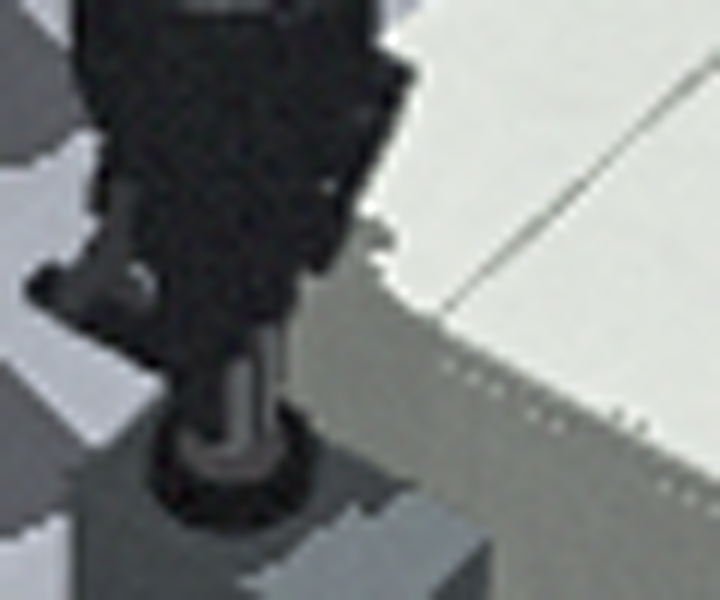

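View pics/w22b.png

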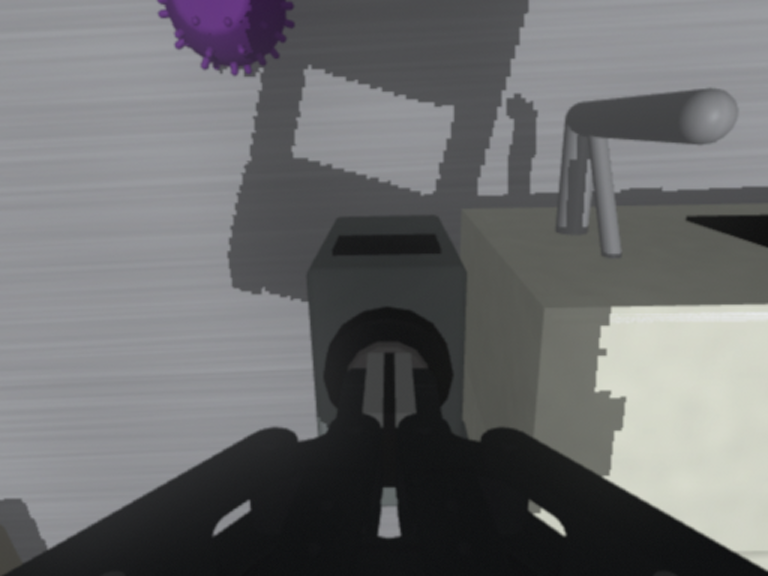

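>>> {"method": "arm_command", "body": {
  "rows": [
    [[0, 0, 4], 0, 1],
    [[0, 0, 0], 0, 1]
  ]
}}

```text
t: 48.7
tcp_pos: [0.6199, -0.0929, 0.1279]
tool_rot: [0.025, 1.0, -0.0, 0.001]
force: [-1.6, -0.3, 4.4]
finger_gap: -0.0
```

>>> {"method": "arm_command", "body": {
  "rows": [
    [[0, 0, 2], 0, 1],
    [[0, 0, 0], 0, 1]
  ]
}}

```text
t: 48.95
tcp_pos: [0.6199, -0.0929, 0.1288]
tool_rot: [0.025, 1.0, -0.0, 0.0]
force: [-0.1, 0.2, 3.9]
finger_gap: -0.002
```

>>> {"method": "arm_command", "body": {
  "rows": [
    [[0, 0, 2], 0, 1],
    [[0, 0, 0], 0, 1]
  ]
}}

```text
t: 49.2
tcp_pos: [0.6199, -0.0929, 0.1307]
tool_rot: [0.025, 1.0, 0.0, 0.0]
force: [0.3, 0.6, 2.3]
finger_gap: -0.001
```

>>> {"method": "arm_command", "body": {
  "rows": [
    [[0, 0, 2], 0, 1],
    [[0, 0, 0], 0, 1]
  ]
}}

```text
t: 49.45
tcp_pos: [0.6199, -0.0929, 0.1328]
tool_rot: [0.025, 1.0, -0.0, 0.0]
force: [0.3, 0.1, 1.7]
finger_gap: -0.001
```

>>> {"method": "arm_command", "body": {
  "rows": [
    [[0, 0, 20], 0, 1],
    [[0, 0, 40], 0, 1],
    [[0, 0, 40], 0, 1],
    [[-60, 0, 0], 0, 1],
    [[-60, 0, 0], 0, 1],
    [[0, 0, 0], 0, 1],
    [[0, 0, 0], 0, 1]
  ]
}}

```text
t: 50.32
tcp_pos: [0.5004, -0.0933, 0.2331]
tool_rot: [0.025, 1.0, -0.0, 0.001]
force: [0.3, 0.2, 0.1]
finger_gap: -0.005
```

```bash
python3 look.py w23
python3 - <<'E'
from h import *
t=snap('top','t23'); crop(t,60,90,420,290,'t23c')
t=snap('scene','s23'); crop(t,80,80,400,330,'s23c')
E
```

```text
50.325 [ 0.5004 -0.0933  0.2331] [ 0.025  1.    -0.     0.001] [0.3 0.2 0.1] -0.005
scale 2.2222222222222223
scale 2.4
```

View pics/t23c.png

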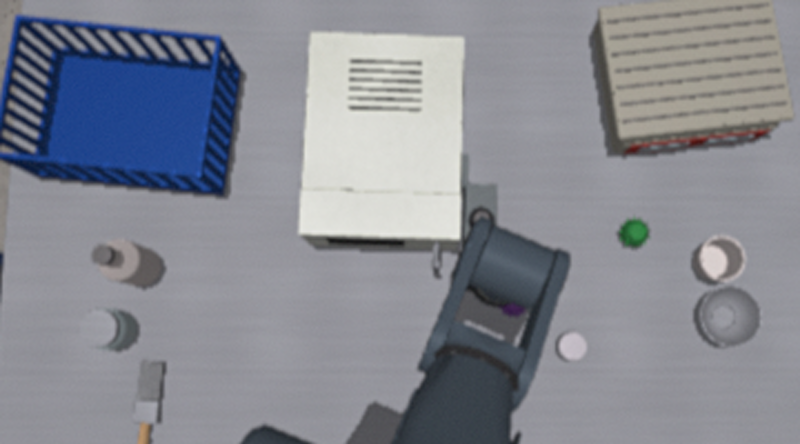

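View pics/s23c.png

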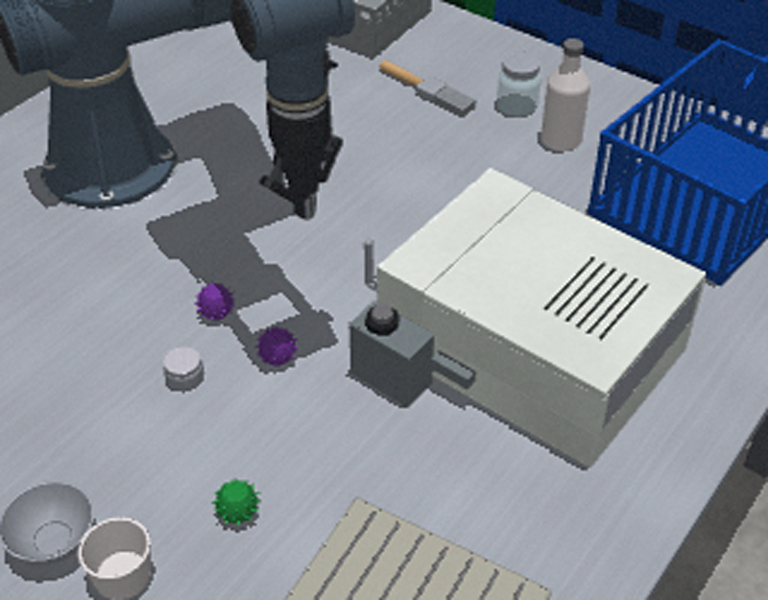

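```bash
python3 -c "
from station import manip
print(manip.sign_off())"
```

```text
the job is handed in; nothing more can be done
None
```

I handed the job in at about 50 s of the 210 s allowed. All three dark urchins are loaded, the carriage is home, the door is shut and the start button has been pressed. The one thing I could not check is whether the urchins stayed in place after the carriage went in. I last saw all three in their wells just before that push, and afterwards I only glimpsed the one in well0.

- **Door and carriage:** I opened the door to about 1.66 rad and pulled the carriage out to its stop. After loading I pushed it in until it met the stop, with the handle back where it started. I then shut the door until it would go no further, and the pictures show it flush, within about 0.02 rad.
- **Urchins:** There were only three dark ones; the two purple and one green look-alikes were left alone. They went into the rear-middle (well4), front-right (well2) and front-left (well0) wells. My measurements put their centres about 2 to 5 mm from the well centres, against the 13 mm allowed.
- **Start button:** I pressed it to a hard stop. The force fell steadily over about 6 mm as I backed off, which fits a full press and release.
- **Bystanders:** The tin, bowl, cup, jar and flask look unmoved in the last pictures. The arm was clear of everything, with almost no force on it.

No check failed. Two were slightly off: the first fit of the carriage position was about 2 mm out along x, which I corrected. The fingertips also reached the button about 4 mm higher than their stated length implies. No urchin was knocked aside before loading, and the grip never slackened noticeably.

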